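# Clear the spent cartridges out of the countertop water filter

### The job

The water filter is due for new cartridges: push in the blue release tab on the end of its housing so that the snap-in cover pops up, then pivot the cover up out of its frame while its lugs are still hooked in, unhook it and lay it flat, right way up, on the bare worktop beside the unit. Slide every used wound cartridge straight up off its post and press it fully home, upright, in a keyed recess of the orange return case, so that each is gripped by the spring leaves and sits on the bottom. Do not shift the drink can, jar or snack packet that stand about.

Things in the scene. Friction and masses are not known exactly. Their poses are not given: they have to be found in the camera images.
- filter_unit: fixed white housing, 112 mm (x) by 250 mm (y), rim 118 mm high, open on top under its cover. Origin: centre of its underside. Floor 8 mm thick; four upright posts on it, 17 mm across, 52 mm tall, at y = +78.5, +31.5, -15.5, -62.5 mm, x = 0. Release tab on its -y end, blue bridge bar over the cover's lugs (top 125 mm high) on its +y end. Opening for lifting out: 94 mm in x, y = -93 to +110 mm
- release_tab (a joint): how far the release tab is pushed in: 0 as it springs out, 0.007 at its stop; it lets the cover go from about 0.005. It takes about 5 N and springs back when left
- tab_face (a point): middle of the outer face of the blue release tab (44 mm wide along the unit's x, 25 mm high, centre 94.5 mm above the worktop), which stands 10 mm proud of the unit's -y end; it is pushed along the unit's +y
- lug_slot (a point): middle of the slot under the blue bridge on the unit's +y end, in which the cover's two lugs are hooked
- cover: loose grey cover plate, 99 mm (x) by 224 mm (y), 5 mm thick, 0.2 kg. Origin at the plate's underside, 5 mm to +y of its middle, 112 mm above the unit's when fitted; axes as the unit's. Once the tab is pushed in, springs lift its -y edge 14 mm and it stays up, hooked by its lugs. A catch hangs 14 mm below the plate near its -y edge: laid down, it tilts the plate 4 degrees, which counts as flat
- cover_grip (a point): top middle of the blue grip rib on the cover, 60 mm to -y of the cover's origin: 60 mm long (x), 12 mm thick (y), 24 mm tall above the plate; grip it across its thickness
- cover_lugs (a point): middle between the cover's two lugs, at its +y edge (y = +110 mm of the cover); they reach 10 mm beyond the plate under the bridge. To take the cover out, pivot it up about the lugs by 10 to 15 degrees, then draw it to the unit's -y by 20 mm or more, and lift
- cartridge_a: used cartridge, 96 mm tall, 0.18 kg, upright on a post, its x within 5 degrees of the unit's x; may be absent. White cap below, 64 mm (x) by 42 mm (y), 14 mm thick (lowest 4 mm stepped in 2 mm); pale wound tube 38 mm across; flange to 68 mm; on top a blue bail handle 12 mm thick (x), 34 mm long (y), its bar from 82 to 96 mm up: grip across x. 22 mm bore. Origin: centre of underside
- cartridge_b: used cartridge, 96 mm tall, 0.18 kg, upright on a post, its x within 5 degrees of the unit's x; may be absent. White cap below, 64 mm (x) by 42 mm (y), 14 mm thick (lowest 4 mm stepped in 2 mm); tan wound tube 38 mm across; flange to 68 mm; on top a blue bail handle 12 mm thick (x), 34 mm long (y), its bar from 82 to 96 mm up: grip across x. 22 mm bore. Origin: centre of underside
- cartridge_c: used cartridge, 96 mm tall, 0.18 kg, upright on a post, its x within 5 degrees of the unit's x; may be absent. White cap below, 64 mm (x) by 42 mm (y), 14 mm thick (lowest 4 mm stepped in 2 mm); brown wound tube 38 mm across; flange to 68 mm; on top a blue bail handle 12 mm thick (x), 34 mm long (y), its bar from 82 to 96 mm up: grip across x. 22 mm bore. Origin: centre of underside
- cartridge_d: used cartridge, 96 mm tall, 0.18 kg, upright on a post, its x within 5 degrees of the unit's x; may be absent. White cap below, 64 mm (x) by 42 mm (y), 14 mm thick (lowest 4 mm stepped in 2 mm); grey wound tube 38 mm across; flange to 68 mm; on top a blue bail handle 12 mm thick (x), 34 mm long (y), its bar from 82 to 96 mm up: grip across x. 22 mm bore. Origin: centre of underside
- return_case: loose open case, orange with black insert, 168 mm (x) by 109 mm (y), 30 mm high, 1 kg; bail 21 mm beyond its -x end. Origin: centre of underside. Four recesses, two by two, each 67.5 mm (x) by 45.5 mm (y), 20 mm deep, rims rounded. A spring leaf at each x end of a recess grips the cap: a cartridge only set in stays 4 to 9 mm high; 6 to 15 N of push takes it to the bottom
- recess0 (a point): centre of the floor of the recess at x = -40.5, y = -25.25 mm of the case, 10 mm above the case's origin; a seated cartridge's origin is here, its x along the case's x either way round. Any recess takes any cartridge, one each
- recess1 (a point): the same for the recess at x = -40.5, y = +25.25 mm
- recess2 (a point): the same for the recess at x = +40.5, y = -25.25 mm
- recess3 (a point): the same for the recess at x = +40.5, y = +25.25 mm
- drink_can: bystander: light brown drink can, 53 mm across, 134 mm tall
- jam_jar: bystander: jar with green lid, 68 mm across, 84 mm tall
- snack_packet: bystander: flat dark snack packet, 80x188x11 mm, origin under its middle. The worktop between it and the return case, in front of the sink (x 0.34 to 0.45, y -0.34 to -0.06), is bare

How it is judged (in metres and radians):
On the way, in this order (a step that is already met when the one before it is completed fails the run):
1. the release tab is pushed in and the cover's end pops up (value of joint release_tab above 0.004 m and angle between cover's own z axis and vertical above 0.03 rad).
2. the cover is pivoted up by at least 8 degrees with its lugs still in their slot (angle between cover's own z axis and vertical above 0.14 rad and distance between cover_lugs and lug_slot below 0.018 m), for 0.1 s.
3. the cover lies flat on the worktop clear of the unit (height (world z) of cover between -0.005 and 0.02 m and angle between cover's own z axis and vertical below 0.15 rad and horizontal distance between cover and filter_unit above 0.1 m), for 0.2 s.
At the end, for the whole second after the job is handed in: each cartridge present stands in its own recess of the case, within 5 mm of centre, upright within 3 degrees, square within 6, less than 2.5 mm above the recess floor; the cover lies right way up on the worktop, tilted under 8 degrees, 100 mm or more from the unit (origins), at rest (all of step 3 and ((horizontal distance between cartridge_a and recess0 below 0.005 m and z of cartridge_a in the frame of return_case between 0.007 and 0.0125 m and angle between the x axis of cartridge_a and the x axis of return_case, either way round below 0.1 rad and angle between the z axis of cartridge_a and the z axis of return_case, either way round below 0.06 rad) or (horizontal distance between cartridge_a and recess1 below 0.005 m and z of cartridge_a in the frame of return_case between 0.007 and 0.0125 m and angle between the x axis of cartridge_a and the x axis of return_case, either way round below 0.1 rad and angle between the z axis of cartridge_a and the z axis of return_case, either way round below 0.06 rad) or (horizontal distance between cartridge_a and recess2 below 0.005 m and z of cartridge_a in the frame of return_case between 0.007 and 0.0125 m and angle between the x axis of cartridge_a and the x axis of return_case, either way round below 0.1 rad and angle between the z axis of cartridge_a and the z axis of return_case, either way round below 0.06 rad) or (horizontal distance between cartridge_a and recess3 below 0.005 m and z of cartridge_a in the frame of return_case between 0.007 and 0.0125 m and angle between the x axis of cartridge_a and the x axis of return_case, either way round below 0.1 rad and angle between the z axis of cartridge_a and the z axis of return_case, either way round below 0.06 rad)) and ((horizontal distance between cartridge_b and recess0 below 0.005 m and z of cartridge_b in the frame of return_case between 0.007 and 0.0125 m and angle between the x axis of cartridge_b and the x axis of return_case, either way round below 0.1 rad and angle between the z axis of cartridge_b and the z axis of return_case, either way round below 0.06 rad) or (horizontal distance between cartridge_b and recess1 below 0.005 m and z of cartridge_b in the frame of return_case between 0.007 and 0.0125 m and angle between the x axis of cartridge_b and the x axis of return_case, either way round below 0.1 rad and angle between the z axis of cartridge_b and the z axis of return_case, either way round below 0.06 rad) or (horizontal distance between cartridge_b and recess2 below 0.005 m and z of cartridge_b in the frame of return_case between 0.007 and 0.0125 m and angle between the x axis of cartridge_b and the x axis of return_case, either way round below 0.1 rad and angle between the z axis of cartridge_b and the z axis of return_case, either way round below 0.06 rad) or (horizontal distance between cartridge_b and recess3 below 0.005 m and z of cartridge_b in the frame of return_case between 0.007 and 0.0125 m and angle between the x axis of cartridge_b and the x axis of return_case, either way round below 0.1 rad and angle between the z axis of cartridge_b and the z axis of return_case, either way round below 0.06 rad)) and ((horizontal distance between cartridge_c and recess0 below 0.005 m and z of cartridge_c in the frame of return_case between 0.007 and 0.0125 m and angle between the x axis of cartridge_c and the x axis of return_case, either way round below 0.1 rad and angle between the z axis of cartridge_c and the z axis of return_case, either way round below 0.06 rad) or (horizontal distance between cartridge_c and recess1 below 0.005 m and z of cartridge_c in the frame of return_case between 0.007 and 0.0125 m and angle between the x axis of cartridge_c and the x axis of return_case, either way round below 0.1 rad and angle between the z axis of cartridge_c and the z axis of return_case, either way round below 0.06 rad) or (horizontal distance between cartridge_c and recess2 below 0.005 m and z of cartridge_c in the frame of return_case between 0.007 and 0.0125 m and angle between the x axis of cartridge_c and the x axis of return_case, either way round below 0.1 rad and angle between the z axis of cartridge_c and the z axis of return_case, either way round below 0.06 rad) or (horizontal distance between cartridge_c and recess3 below 0.005 m and z of cartridge_c in the frame of return_case between 0.007 and 0.0125 m and angle between the x axis of cartridge_c and the x axis of return_case, either way round below 0.1 rad and angle between the z axis of cartridge_c and the z axis of return_case, either way round below 0.06 rad)) and ((horizontal distance between cartridge_d and recess0 below 0.005 m and z of cartridge_d in the frame of return_case between 0.007 and 0.0125 m and angle between the x axis of cartridge_d and the x axis of return_case, either way round below 0.1 rad and angle between the z axis of cartridge_d and the z axis of return_case, either way round below 0.06 rad) or (horizontal distance between cartridge_d and recess1 below 0.005 m and z of cartridge_d in the frame of return_case between 0.007 and 0.0125 m and angle between the x axis of cartridge_d and the x axis of return_case, either way round below 0.1 rad and angle between the z axis of cartridge_d and the z axis of return_case, either way round below 0.06 rad) or (horizontal distance between cartridge_d and recess2 below 0.005 m and z of cartridge_d in the frame of return_case between 0.007 and 0.0125 m and angle between the x axis of cartridge_d and the x axis of return_case, either way round below 0.1 rad and angle between the z axis of cartridge_d and the z axis of return_case, either way round below 0.06 rad) or (horizontal distance between cartridge_d and recess3 below 0.005 m and z of cartridge_d in the frame of return_case between 0.007 and 0.0125 m and angle between the x axis of cartridge_d and the x axis of return_case, either way round below 0.1 rad and angle between the z axis of cartridge_d and the z axis of return_case, either way round below 0.06 rad)) and linear speed of cover below 0.03 m/s); the robot touches nothing.
It fails at once if the drink can, jar or snack packet is shifted by more than 3 cm (distance of any of drink_can, jam_jar, snack_packet from where it was at the start of the episode above 0.03 m).
Of cartridge_a, cartridge_b, cartridge_c, cartridge_d only 3 to 4 are there at a start; the rules pass over those that are not, and their reading is None.
At some moment in a run one of return_case may be knocked a few centimetres aside while the robot is not near it.
It also fails if it takes over 210 s, if anything falls off the work surface, if the arm or the gripper's body presses on something with over 40 N, if the wrist force passes 120 N, or if a joint passes its speed limit or range.

### The arm

A 6-joint arm with a two-finger parallel gripper is mounted at the origin on a cart in front of the work surface, level with it; the furniture and walls round the work are solid. World frame = base frame: x ahead of the robot, y to its left, z up, the work surface at z = 0. Lengths are in mm, angles in rad, forces in N, time in s.
With the tool pointing down it reaches from about 400 to 925 mm from the base axis. Payload 12.5 kg.
Tool frame: the origin (TCP) lies at the very end of the fingers, on their centre line; the grasp point (between the pads) lies 19 mm behind it; z points along the fingers, y is the line along which they close (so a half turn about z gives the same grasp; the last joint's range is limited). The gripper opens to 95 mm and grips with 3 to 60 N. Pads are 20 mm wide; open, the fingers measure 119 mm over their backs; the gripper's body (75 mm by 180 mm) begins 59 mm behind the grasp point.
Start: joints at [1.236, 0.491, 1.559, -0, 1.092, -0.106], TCP at [141.738, 608.737, 181.661] pointing down, gripper open.
Joint ranges: [-3.1, 3.1], [-0.84, 2.19], [0.05, 2.79], [-1.13, 4.28], [0.06, 2.93], [-2.69, 2.69]. Speed limits (rad/s): [2.22, 2.22, 2.79, 3.14, 3.14, 3.14].

### API

Orientations are given as [roll, pitch, yaw] about the fixed x, y, z axes, in that order (R = Rz(yaw) Ry(pitch) Rx(roll)).
In Python, from cell import * gives the robot as it stands.
- The arm moves only by the tool jog_arm, never from a script. Its argument "targets" is a list of rows, each an object with "turn": the turn, a rotation vector about the world's x, y, z in degrees, a list of three; "slide": the shift along the world's x, y, z in mm, a list of three; "claw": the opening in per cent of the stroke, from 0 (shut) to 100 (fully open). In form: [{"turn": [wx, wy, wz], "slide": [x, y, z], "claw": claw}, ...]. A call has 1 to 5 rows; each row shifts and turns the commanded pose from where the row before left it; what a row does not reach is not made up. A row lasts 1/8 s, in which the tool goes at most 62.5 mm and 10.7 degrees, less where a joint would pass 70% of its speed; a pose out of reach is approached as far as the arm can. A call with a gripper value outside its range is refused whole. The fingers move at their own pace and stop on an object; the grip force is fixed at half the most. Time passes only in rows, so rows that do not move let the fingers close. It gives the time, the measured TCP pose, the force, the opening and the grip force at its end, in the units of the state.
- state(): the state, without advancing time (a new reading comes with each control period).
- read_camera(name): name is "scene" or "top" or "wrist"; returns a dict with "frame" (420x560x3 uint8, blue, green, red), "mtx" (3x3 intrinsics, pixels), "R" (3x3) and "t" (3): a world point X has camera coordinates R X + t. Camera axes: x right, y down, z forward; pixel columns grow to the right and rows downward; lengths in mm; the calibration is good to about 2 mm. A picture is of the moment at which its call begins. There is no depth.
- job_done(): hands the job in; it is judged then, once.
Trained networks look in the newest picture that a camera, given by its name, has taken for a name from the list of things; names that differ only in an ending like _2 or _b are one class to them, and where a whole thing is asked for, a point or a joint stands for the part that bears it (a point fixed in the world has none). Each returns a list of dicts, best first, with "conf" (0 to 1); they miss things now and then, are a little off and sometimes report something else, mostly with a low value. They report only what shows in the picture. A call takes as long as a camera call.
- look_for(query, camera): "xy" ([column, row] in pixels, amid what is visible of it).
The state is a dict: "t": time; "joints": joint angles; "qvel": joint speeds; "tau": joint torques, N m; "eef_pos": TCP position; "tcp_rot": TCP orientation; "ft_force": force on the tool from outside, world axes, zero at the start; "moment": the same for the moment, N m; "opening": opening from 0.0 (shut) to 1.0 (fully open); "grip_force": force on a finger pad.
Only numpy, scipy, OpenCV 4.12 (cv2) and the standard library are available. Lean on these libraries where they do the work, as an engineer would, in place of code of your own. Each camera call takes 0.05 s, during which the arm holds its last target. There are 200 camera calls.

## Working session

There is one attempt and no reset: what is moved stays moved. The work goes in short steps, Python scripts to look and compute and a tool call to move; the robot and the scene stay as the last step left them, time stands still between calls to the robot, and variables do not carry over. Pictures are saved under pics/ and viewed, at most 14 in all, crops included, and the job is handed in when it is done.

Besides the shell and the picture viewer there is one more tool, called after "Request:" as name(argument=value, ...) on one line, values as JSON. jog_arm: Moves the arm, as the interface text tells. Its arguments: {"type":"object","properties":{"targets":{"type":"array","items":{"type":"object","properties":{"turn":{"type":"array","items":{"type":"number"}},"slide":{"type":"array","items":{"type":"number"}},"claw":{"type":"number"}}}}},"required":["targets"]}

```bash
ls; mkdir -p pics; cat > h.py <<'E'
from cell import *
import numpy as np, cv2
def cam(n,save=None):
    c=read_camera(n)
    if save: cv2.imwrite('pics/'+save,c['frame'])
    return c
def ray(c,px,z):
    "pixel -> world point at height z"
    M=np.array(c['mtx']);R=np.array(c['R']);t=np.array(c['t']).ravel()
    d=R.T@np.linalg.solve(M,[px[0],px[1],1.]);o=-R.T@t
    return o+d*(z-o[2])/d[2]
def proj(c,X):
    p=np.array(c['R'])@np.array(X,float)+np.array(c['t']).ravel();p=np.array(c['mtx'])@p
    return p[:2]/p[2]
E
python3 - <<'E'
from h import *
for n in ['scene','top']:
    c=cam(n,n+'0.png')
    print(n,'pos',(-np.array(c['R']).T@np.array(c['t']).ravel()).round())
    for q,z in [('filter_unit',118),('cover',115),('cover_grip',141),('tab_face',94.5),('return_case',30),('drink_can',134),('jam_jar',84),('snack_packet',11)]:
        for d in look_for(q,n)[:2]: print(q,round(d['conf'],2),np.round(d['xy']),ray(c,d['xy'],z).round())
print(state())
E
```

```text
pics
scene pos [-1045.   727.  1703.]
filter_unit 0.69 [217. 241.] [385. 351. 118.]
cover 0.43 [233. 219.] [476. 245. 115.]
cover_grip 0.45 [232. 222.] [439. 266. 141.]
jam_jar 0.67 [406. 189.] [ 339. -526.   84.]
snack_packet 0.72 [381. 197.] [ 409. -451.   11.]
top pos [-309.   92. 2010.]
filter_unit 0.65 [195. 226.] [424. 334. 118.]
cover 0.79 [197. 209.] [496. 325. 115.]
cover_grip 0.77 [198. 209.] [486. 319. 141.]
tab_face 0.4 [197. 208.] [507. 328.  94.]
tab_face 0.24 [194. 226.] [435. 340.  94.]
return_case 0.71 [254. 223.] [455. 113.  30.]
drink_can 0.54 [131. 250.] [341. 565. 134.]
jam_jar 0.78 [429. 225.] [ 382. -561.   84.]
snack_packet 0.97 [393. 231.] [ 391. -438.   11.]
{'t': 0.9, 'joints': array([ 1.23642056e+00,  4.90853998e-01,  1.55893161e+00,  2.07010040e-05,
        1.09168016e+00, -1.05596575e-01]), 'qvel': array([-0.00180015, -0.0015438 , -0.00085973, -0.00027844, -0.00137381,
        0.00041924]), 'tau': array([-1.26995426e-03, -6.12449098e+01, -2.58433914e+01,  6.92542805e-02,
        4.44280158e-02, -2.09193644e-06]), 'eef_pos': array([141.71687216, 608.73237871, 181.67863366]), 'tcp_rot': array([ 3.14146454e+00, -4.89515318e-06,  2.91280392e+00]), 'ft_force': array([-0.27933726, -0.00101863,  0.24141723]), 'moment': array([ 0.01984761, -0.06222048, -0.05192609]), 'grip_force': 0.0, 'opening': 1.0028027879227221}
```

```bash
python3 - <<'E'
import cv2,numpy as np
a=cv2.imread('pics/top0.png')[150:300,90:480]
b=cv2.imread('pics/scene0.png')[130:330,100:460]
a=cv2.resize(a,(780,300),interpolation=cv2.INTER_CUBIC);b=cv2.resize(b,(520,289),interpolation=cv2.INTER_CUBIC)
o=np.zeros((595,800,3),np.uint8);o[:300,:780]=a;o[302:591,:520]=b
cv2.imwrite('pics/v1.png',o)
E
```

```text
(no output)
```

View pics/v1.png

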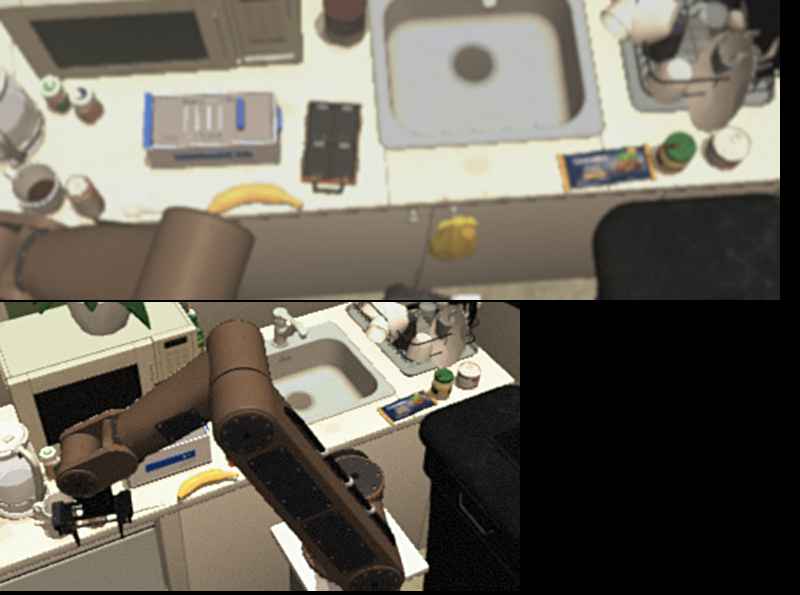

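The top view shows the unit at crop (212,128), bridge on its left (world +y) and tab on its right. The case is at (332,143) with its bail toward the robot. I'll go over them for wrist views.

Request:
jog_arm(targets=[{"slide": [0, -10, 60], "turn": [0, 0, 5], "claw": 100}, {"slide": [20, -20, 55], "turn": [0, 0, 5], "claw": 100}, {"slide": [40, -35, 30], "turn": [0, 0, 3], "claw": 100}, {"slide": [40, -45, 15], "claw": 100}, {"slide": [40, -45, 15], "claw": 100}])

```text
validation failed for argument at $.ta...
```

Request:
jog_arm(targets=[{"slide": [40, -45, 10], "claw": 100}, {"slide": [40, -45, 10], "claw": 100}, {"slide": [30, -50, 10], "claw": 100}, {"slide": [10, -50, 10], "claw": 100}, {"slide": [0, 0, 0], "claw": 100}])

```text
validation failed for argument at $.ta...
```

```bash
python3 - <<'E'
from h import *
s=state();print(s['t'],s['eef_pos'],s['tcp_rot'])
c=cam('wrist','w1.png')
print('pos',(-np.array(c['R']).T@np.array(c['t']).ravel()).round(),np.array(c['R']).round(2))
for q,z in [('filter_unit',118),('cover',115),('cover_grip',141),('tab_face',94.5),('return_case',30)]:
        for d in look_for(q,'wrist')[:2]: print(q,round(d['conf'],2),np.round(d['xy']),ray(c,d['xy'],z).round())
E
```

```text
0.9 [141.71687216 608.73237871 181.67863366] [ 3.14146454e+00 -4.89515318e-06  2.91280392e+00]
pos [ 67. 627. 384.] [[ 0.23  0.97 -0.  ]
 [ 0.94 -0.22  0.27]
 [ 0.27 -0.06 -0.96]]
```

View pics/w1.png

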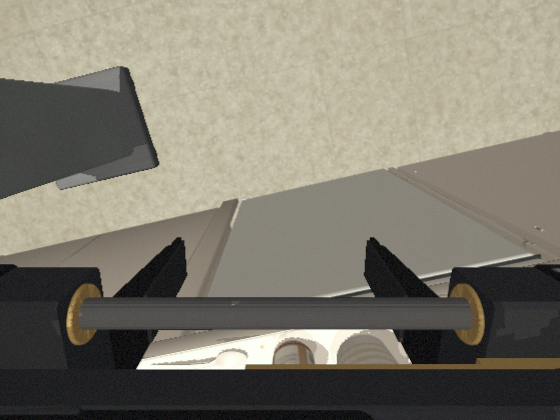

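The gripper bar and floor fill this view (camera looks down behind the tool); nothing useful yet. The rows were refused, so I'll give every field.

Request:
jog_arm(targets=[{"slide": [0, -10, 60], "turn": [0, 0, 5], "claw": 100}, {"slide": [20, -20, 55], "turn": [0, 0, 5], "claw": 100}, {"slide": [40, -35, 30], "turn": [0, 0, 3], "claw": 100}, {"slide": [40, -45, 15], "turn": [0, 0, 0], "claw": 100}, {"slide": [40, -45, 15], "turn": [0, 0, 0], "claw": 100}])

```text
t: 1.82
eef_pos: [282.6, 452.3, 357.4]
tcp_rot: [3.141, 0.0, 3.14]
ft_force: [2.1, 0.1, 0.6]
opening: 1.001
grip_force: 0.0
```

Request:
jog_arm(targets=[{"slide": [40, -45, 10], "turn": [0, 0, 0], "claw": 100}, {"slide": [40, -45, 10], "turn": [0, 0, 0], "claw": 100}, {"slide": [40, -45, 10], "turn": [0, 0, 0], "claw": 100}, {"slide": [40, -45, 10], "turn": [0, 0, 0], "claw": 100}, {"slide": [20, -40, 0], "turn": [0, 0, 0], "claw": 100}])

```text
t: 2.45
eef_pos: [463.3, 231.8, 397.1]
tcp_rot: [3.141, 0.001, 3.139]
ft_force: [-0.1, 1.0, -0.6]
opening: 1.001
grip_force: 0.0
```

```bash
python3 - <<'E'
from h import *
s=state();print(s['t'],s['eef_pos'],s['tcp_rot'])
c=cam('wrist','w2.png')
print('pos',(-np.array(c['R']).T@np.array(c['t']).ravel()).round())
for q,z in [('filter_unit',118),('cover',115),('cover_grip',141),('tab_face',94.5),('return_case',30)]:
        for d in look_for(q,'wrist')[:2]: print(q,round(d['conf'],2),np.round(d['xy']),ray(c,d['xy'],z).round())
E
```

```text
2.45 [463.33732599 231.84981785 397.08215059] [3.14129645e+00 9.72973969e-04 3.13854146e+00]
pos [387. 233. 599.]
filter_unit 0.83 [356. 150.] [445. 344. 118.]
cover 0.69 [342. 186.] [497. 328. 115.]
cover_grip 0.92 [344. 187.] [492. 325. 141.]
tab_face 0.68 [255. 186.] [501. 202.  94.]
return_case 0.7 [197. 154.] [462. 105.  30.]
```

View pics/w2.png

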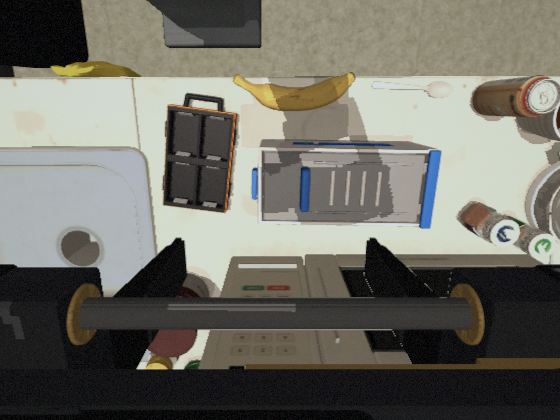

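Wrist view: tab at (255,184), rib (305,188), bridge (430,188), case (200,155) with four recesses and its bail toward the robot; everything is clear. Now segment precisely.

```bash
python3 - <<'E'
from h import *
c=cam('wrist')
f=c['frame'];hsv=cv2.cvtColor(f,cv2.COLOR_BGR2HSV)
m=cv2.inRange(hsv,(100,120,60),(130,255,255));m[240:]=0
n,l,st,ce=cv2.connectedComponentsWithStats(m)
for i in range(1,n):
    if st[i][4]>60:
        p=np.argwhere(l==i)[:,::-1].astype(np.float32);r=cv2.minAreaRect(p);b=cv2.boxPoints(r)
        z=125 if ce[i][0]>380 else 141 if ce[i][0]>280 else 107
        print(st[i],ce[i].round(1),'z',z,[ray(c,q,z)[:2].round().tolist() for q in b],ray(c,r[0],z)[:2].round(1))
m=cv2.inRange(hsv,(0,0,0),(180,255,75)) ;m[240:]=0;m[:,:150]=0;m[:,245:]=0;m[:103]=0
n,l,st,ce=cv2.connectedComponentsWithStats(m)
o=cv2.inRange(hsv,(5,120,80),(20,255,255));o[240:]=0;o[:,:155]=0;o[:,245:]=0;o[:95]=0
p=np.argwhere((m|o)>0)[:,::-1].astype(np.float32);r=cv2.minAreaRect(p);print('case',r,ray(c,r[0],30).round(1),[ray(c,q,30)[:2].round().tolist() for q in cv2.boxPoints(r)])
cv2.imwrite('pics/v2.png',np.hstack([cv2.resize(f[85:225,150:250],(400,560),interpolation=cv2.INTER_CUBIC),cv2.resize(f[130:235,245:445],(400,210),interpolation=cv2.INTER_CUBIC) if 0 else cv2.resize((f*(m|o>0)[...,None].astype(bool))[85:225,150:250],(400,560))]))
E
```

```text
[292 144  99   4 182] [341.9 145.8] z 141 [[434.0, 257.0], [432.0, 257.0], [434.0, 385.0], [437.0, 385.0]] [434.3 320.8]
[418 153  21  77 837] [427.7 190.5] z 125 [[555.0, 439.0], [444.0, 442.0], [446.0, 457.0], [558.0, 455.0]] [498.9 448.1]
[298 169  10  45 385] [302.5 190.8] z 141 [[526.0, 265.0], [465.0, 267.0], [465.0, 278.0], [527.0, 277.0]] [495.1 272. ]
[251 170   4  31 118] [252.4 184.8] z 107 [[472.0, 200.0], [472.0, 205.0], [517.0, 204.0], [517.0, 200.0]] [494.3 202.1]
case ((197.46160888671875, 170.99853515625), (70.33261108398438, 137.62901306152344), 2.2025980949401855) [487.7 106.4  30. ] [[607.0, 33.0], [377.0, 62.0], [381.0, 172.0], [612.0, 156.0]]
```

View pics/v2.png

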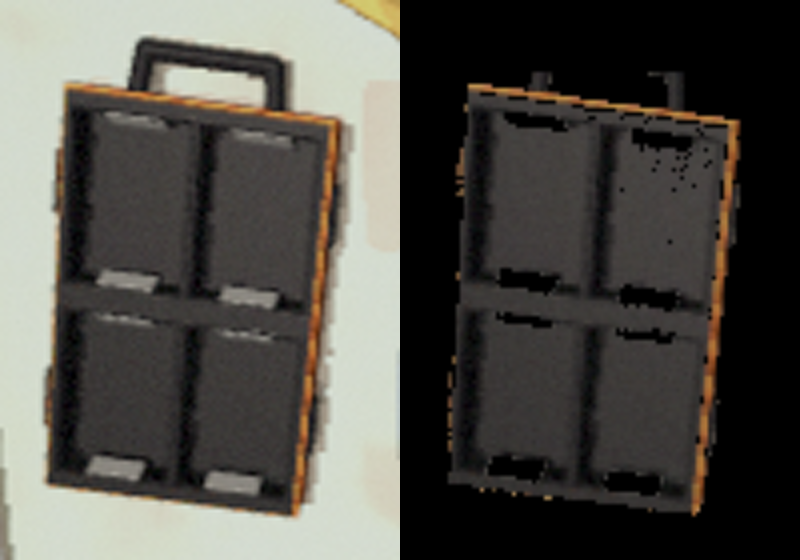

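The case shows cleanly with its four recesses. The unit is at about (497,335) with yaw about -1.2°, the tab face at y≈200, x≈494. Now closing the fingers and going down in front of the tab.

Request:
jog_arm(targets=[{"slide": [15, -40, -40], "turn": [0, 0, 0], "claw": 0}, {"slide": [15, -32, -50], "turn": [0, 0, 0], "claw": 0}, {"slide": [0, 0, -60], "turn": [0, 0, 0], "claw": 0}, {"slide": [0, 0, -60], "turn": [0, 0, 0], "claw": 0}, {"slide": [0, 0, -50], "turn": [0, 0, 0], "claw": 0}])

```text
t: 3.42
eef_pos: [491.0, 162.7, 134.8]
tcp_rot: [3.142, -0.0, 3.141]
ft_force: [1.4, -0.8, 0.7]
opening: 0.532
grip_force: 0.0
```

Request:
jog_arm(targets=[{"slide": [0, 0, -47], "turn": [0, 0, 0], "claw": 0}, {"slide": [0, 0, 0], "turn": [0, 0, 0], "claw": 0}, {"slide": [0, 10, 0], "turn": [0, 0, 0], "claw": 0}, {"slide": [0, 8, 0], "turn": [0, 0, 0], "claw": 0}, {"slide": [0, 0, 0], "turn": [0, 0, 0], "claw": 0}])

```text
t: 4.05
eef_pos: [492.2, 180.7, 90.9]
tcp_rot: [3.141, 0.002, 3.141]
ft_force: [0.2, 0.5, -0.8]
opening: 0.022
grip_force: 0.0
```

Request:
jog_arm(targets=[{"slide": [0, 4, 0], "turn": [0, 0, 0], "claw": 0}, {"slide": [0, 4, 0], "turn": [0, 0, 0], "claw": 0}, {"slide": [0, 0, 0], "turn": [0, 0, 0], "claw": 0}])

```text
t: 4.42
eef_pos: [491.7, 187.9, 89.7]
tcp_rot: [3.141, 0.0, 3.14]
ft_force: [-0.3, -0.7, 0.9]
opening: 0.007
grip_force: 0.0
```

Request:
jog_arm(targets=[{"slide": [0, 3, 0], "turn": [0, 0, 0], "claw": 0}, {"slide": [0, 2, 0], "turn": [0, 0, 0], "claw": 0}, {"slide": [0, 0, 0], "turn": [0, 0, 0], "claw": 0}])

```text
t: 4.8
eef_pos: [491.7, 192.8, 89.6]
tcp_rot: [3.142, -0.0, 3.14]
ft_force: [-0.3, 1.2, 0.6]
opening: 0.005
grip_force: 0.0
```

Request:
jog_arm(targets=[{"slide": [0, 3, 0], "turn": [0, 0, 0], "claw": 0}, {"slide": [0, 2, 0], "turn": [0, 0, 0], "claw": 0}, {"slide": [0, 0, 0], "turn": [0, 0, 0], "claw": 0}])

```text
t: 5.18
eef_pos: [491.7, 197.9, 89.7]
tcp_rot: [3.141, 0.0, 3.14]
ft_force: [0.1, 0.4, 0.2]
opening: 0.003
grip_force: 0.0
```

Request:
jog_arm(targets=[{"slide": [0, 2, 0], "turn": [0, 0, 0], "claw": 0}, {"slide": [0, 0, 0], "turn": [0, 0, 0], "claw": 0}])

```text
t: 5.42
eef_pos: [491.7, 199.8, 89.7]
tcp_rot: [3.141, 0.0, 3.14]
ft_force: [-0.0, 0.0, -0.5]
opening: 0.002
grip_force: 0.0
```

Request:
jog_arm(targets=[{"slide": [0, 3, 0], "turn": [0, 0, 0], "claw": 0}, {"slide": [0, 0, 0], "turn": [0, 0, 0], "claw": 0}])

```text
t: 5.68
eef_pos: [491.8, 202.9, 89.7]
tcp_rot: [3.141, 0.0, 3.14]
ft_force: [-1.1, -0.2, -0.3]
opening: 0.005
grip_force: 0.0
```

```bash
python3 - <<'E'
from h import *
c=cam('wrist')
hs=cv2.cvtColor(c['frame'],cv2.COLOR_BGR2HSV)
print([ (d['conf'],d['xy']) for d in look_for('tab_face','wrist')], [ (d['conf'],d['xy']) for d in look_for('cover_grip','wrist')],proj(c,[494,200,95]),proj(c,state()['eef_pos']))
cv2.imwrite('pics/v3.png',c['frame'])
E
```

```text
[(0.6, [276.3, 222.6])] [] [269.43735462 241.3910791 ] [273.98510431 234.75855461]
```

View pics/v3.png

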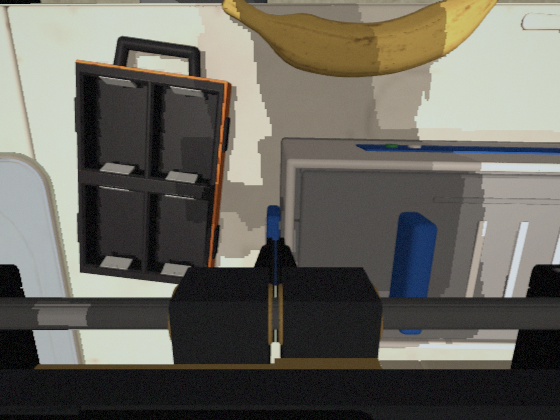

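The tip (274,235) is right at the tab (272,215), with the housing wall at column 282. Carrying on in small steps.

Request:
jog_arm(targets=[{"slide": [0, 2, 0], "turn": [0, 0, 0], "claw": 0}, {"slide": [0, 1, 0], "turn": [0, 0, 0], "claw": 0}, {"slide": [0, 0, 0], "turn": [0, 0, 0], "claw": 0}])

```text
t: 6.2
eef_pos: [491.8, 205.8, 89.7]
tcp_rot: [3.141, 0.0, 3.14]
ft_force: [-0.1, -0.3, 0.5]
opening: 0.005
grip_force: 0.0
```

```bash
python3 - <<'E'
from h import *
c=cam('wrist','w4.png')
m=cv2.inRange(cv2.cvtColor(c['frame'],cv2.COLOR_BGR2HSV),(100,120,40),(130,255,255));m[300:]=0;m[:200]=0
n,l,st,ce=cv2.connectedComponentsWithStats(m)
for i in range(1,n):
    if st[i][4]>40: print(st[i],ray(c,(st[i][0],st[i][1]+10),107)[:2],ray(c,(st[i][0],st[i][1]+10),82)[:2],ray(c,(st[i][0]+st[i][2],st[i][1]+10),107)[:2])
E
```

```text
[262 206  13  41 433] [474.01271049 199.05857006] [481.96489388 198.05719802] [474.01999518 206.30555935]
[ 384  212   47   86 3069] [477.60691968 267.36193422] [486.04501122 275.59462707] [477.63324527 293.68736252]
```

```bash
python3 - <<'E'
import cv2
f=cv2.imread('pics/w4.png');cv2.imwrite('pics/v4.png',cv2.resize(f[190:310,210:340],(780,600)[:1]+(600,) if 0 else (650,600),interpolation=cv2.INTER_CUBIC))
E
```

```text
(no output)
```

View pics/v4.png

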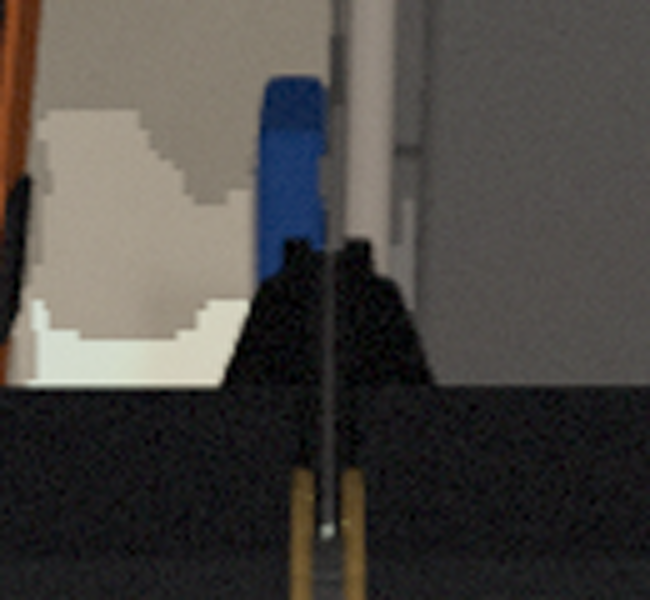

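```bash
python3 - <<'E'
from h import *
s=state();c=cam('wrist');e=s['eef_pos'];print(s['t'],e,np.array(c['mtx']).round(1).tolist(),(-np.array(c['R']).T@np.array(c['t']).ravel()).round(1))
for dz in (0,10,20,30,40):
    print(dz,[proj(c,e+[dx,dy,dz]).round(1).tolist() for dx in(-10,0,10) for dy in (-10,10)])
for z in (82,95,107,118): print(z,[ray(c,p,z)[:2].round(1).tolist() for p in ((262,215),(275,215),(277,215),(287,215),(262,206))])
t=cam('top','t2.png')
print('tab top', [ray(t,p,107)[:2].round() for p in ((229.5,203),(229.5,214))],proj(t,[494,200,107]),proj(t,[494,448,125]),proj(t,[495,272,141]))
for q in('tab_face','cover_grip','return_case'):print(q,[(round(d['conf'],2),d['xy']) for d in look_for(q,'top')][:3])
f=t['frame'];cv2.imwrite('pics/v5.png',cv2.resize(f[180:250,150:290],(800,400),interpolation=cv2.INTER_CUBIC))
E
```

```text
6.25 [491.70607891 205.75918193  89.64853047] [[348.0, 0.0, 275.1], [0.0, 348.0, 205.6], [0.0, 0.0, 1.0]] [415.2 206.4 291.9]
0 [[257.9, 219.4], [290.6, 219.4], [258.1, 234.8], [290.4, 234.7], [258.3, 249.7], [290.2, 249.7]]
10 [[257.0, 224.8], [291.3, 224.7], [257.3, 240.8], [291.1, 240.7], [257.5, 256.3], [290.9, 256.3]]
20 [[256.1, 230.6], [292.1, 230.6], [256.4, 247.3], [291.9, 247.3], [256.7, 263.6], [291.7, 263.5]]
30 [[255.1, 237.1], [293.0, 237.1], [255.5, 254.6], [292.7, 254.6], [255.8, 271.6], [292.5, 271.5]]
40 [[254.0, 244.4], [294.0, 244.3], [254.4, 262.7], [293.7, 262.6], [254.7, 280.4], [293.4, 280.4]]
82 [[481.3, 198.0], [481.3, 206.2], [481.3, 207.5], [481.3, 213.8], [475.4, 198.1]]
95 [[477.2, 198.5], [477.2, 206.3], [477.2, 207.4], [477.2, 213.4], [471.6, 198.6]]
107 [[473.4, 199.0], [473.4, 206.3], [473.4, 207.4], [473.4, 212.9], [468.2, 199.1]]
118 [[470.0, 199.5], [470.0, 206.3], [470.0, 207.3], [470.0, 212.6], [465.1, 199.5]]
tab top [array([516., 201.]), array([470., 203.])] [229.99576677 208.11582607] [164.23674926 210.47548523] [210.2632174 205.6281592]
tab_face []
cover_grip []
return_case [(0.6, [255.6, 232.6])]
```

View pics/v5.png

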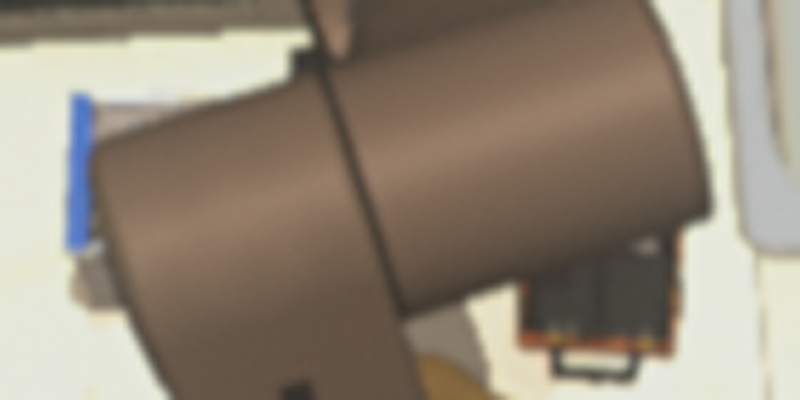

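The wall, tab and bridge agree in the top view, so the positions are right, but the tip meets nothing at this height. I'll back off, go lower and push again.

Request:
jog_arm(targets=[{"slide": [0, -20, 0], "turn": [0, 0, 0], "claw": 0}, {"slide": [0, -8, 0], "turn": [0, 0, 0], "claw": 0}, {"slide": [0, 0, -15], "turn": [0, 0, 0], "claw": 0}, {"slide": [0, 10, 0], "turn": [0, 0, 0], "claw": 0}, {"slide": [0, 0, 0], "turn": [0, 0, 0], "claw": 0}])

```text
t: 7.12
eef_pos: [491.7, 188.6, 74.4]
tcp_rot: [3.142, -0.0, 3.141]
ft_force: [0.8, 0.1, 0.0]
opening: 0.004
grip_force: 0.0
```

```bash
python3 - <<'E'
from h import *
s=state();c=cam('wrist','w6.png');e=s['eef_pos'];print(e,s['ft_force'],s['joints'].round(2),proj(c,e),[proj(c,e+[-10,0,z]).round() for z in (0,20)])
f=c['frame'];cv2.imwrite('pics/v6.png',cv2.resize(f[170:310,200:360],(685,600),interpolation=cv2.INTER_CUBIC))
E
```

```text
[491.66096677 188.64142239  74.35295574] [0.77533862 0.09659323 0.03473071] [ 0.24  0.5   1.91  0.    0.74 -1.33] [274.26366099 234.7548847 ] [array([274., 219.]), array([274., 231.])]
```

View pics/v6.png

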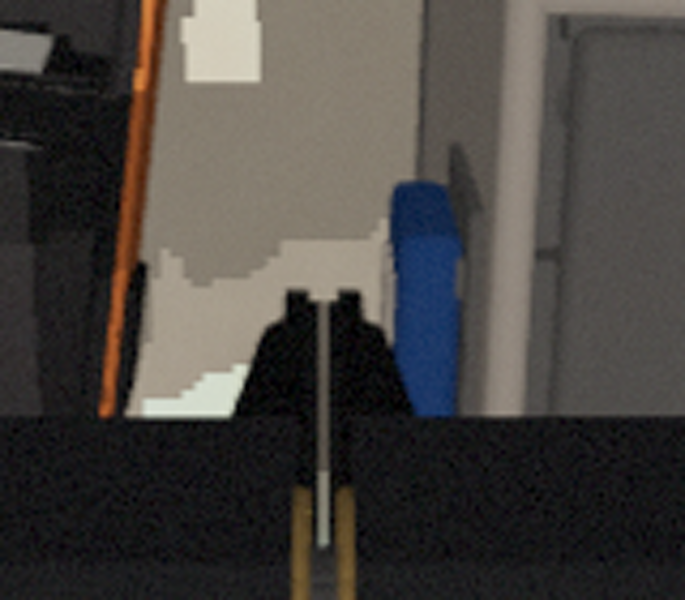

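Same tip image at (275,238), tab face starting at column 291. The tip is now lower; pushing forward.

Request:
jog_arm(targets=[{"slide": [0, 4, 0], "turn": [0, 0, 0], "claw": 0}, {"slide": [0, 4, 0], "turn": [0, 0, 0], "claw": 0}, {"slide": [0, 0, 0], "turn": [0, 0, 0], "claw": 0}])

```text
t: 7.55
eef_pos: [491.8, 196.1, 74.7]
tcp_rot: [3.141, 0.0, 3.14]
ft_force: [-1.1, 0.2, 0.6]
opening: 0.005
grip_force: 0.0
```

Request:
jog_arm(targets=[{"slide": [0, 2, 0], "turn": [0, 0, 0], "claw": 0}, {"slide": [0, 2, 0], "turn": [0, 0, 0], "claw": 0}, {"slide": [0, 0, 0], "turn": [0, 0, 0], "claw": 0}])

```text
t: 7.92
eef_pos: [491.8, 199.8, 74.7]
tcp_rot: [3.141, 0.0, 3.14]
ft_force: [-0.9, -0.1, -0.7]
opening: 0.001
grip_force: 0.0
```

Request:
jog_arm(targets=[{"slide": [0, 2, 0], "turn": [0, 0, 0], "claw": 0}, {"slide": [0, 0, 0], "turn": [0, 0, 0], "claw": 0}])

```text
t: 8.18
eef_pos: [491.7, 200.8, 74.7]
tcp_rot: [-3.14, -0.0, 3.14]
ft_force: [0.7, -8.4, 3.3]
opening: 0.003
grip_force: 4.0
```

Request:
jog_arm(targets=[{"slide": [0, 3, 0], "turn": [0, 0, 0], "claw": 0}, {"slide": [0, 2, 0], "turn": [0, 0, 0], "claw": 0}, {"slide": [0, 0, 0], "turn": [0, 0, 0], "claw": 0}])

```text
t: 8.55
eef_pos: [491.5, 201.3, 74.7]
tcp_rot: [-3.134, -0.002, 3.141]
ft_force: [2.1, -43.7, 8.6]
opening: 0.005
grip_force: 18.5
```

```bash
python3 - <<'E'
from h import *
s=state();c=cam('wrist','w7.png');e=s['eef_pos'];print(e,s['ft_force'])
f=c['frame'];cv2.imwrite('pics/v7.png',cv2.resize(f[150:310,210:450],(780,520),interpolation=cv2.INTER_CUBIC))
E
```

```text
[491.46414344 201.33658204  74.68585954] [  2.09034399 -43.71814828   8.5730938 ]
```

View pics/v7.png

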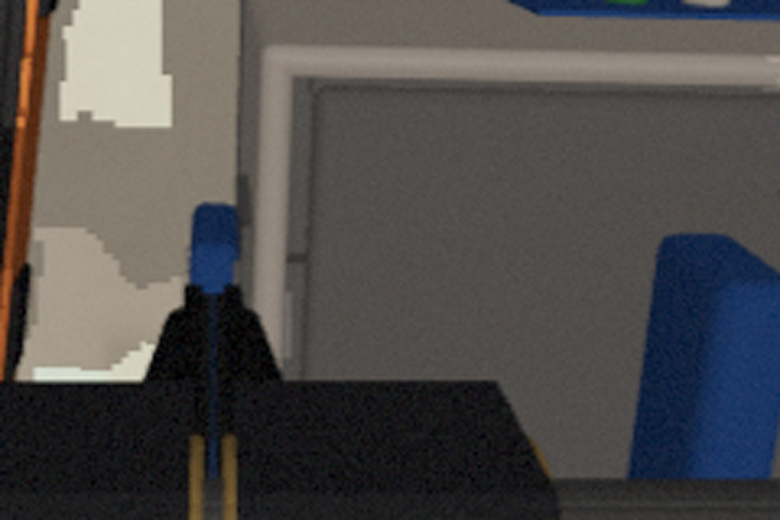

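The fingers occlude the tab and blue shows through their gap (213,400), so the tips seem to be above the tab, pressing the wall. The tip appears about 30 mm higher than the reported TCP. I'll check that by touching the bare worktop.

Request:
jog_arm(targets=[{"slide": [0, -20, 0], "turn": [0, 0, 0], "claw": 0}, {"slide": [0, 0, 60], "turn": [0, 0, 0], "claw": 0}, {"slide": [-15, -50, 0], "turn": [0, 0, 0], "claw": 0}, {"slide": [-15, -60, 0], "turn": [0, 0, 0], "claw": 0}, {"slide": [-15, -60, 0], "turn": [0, 0, 0], "claw": 0}])

```text
t: 9.22
eef_pos: [446.1, 15.3, 134.9]
tcp_rot: [3.141, 0.001, 3.141]
ft_force: [1.4, -0.0, 0.7]
opening: 0.007
grip_force: 0.0
```

Request:
jog_arm(targets=[{"slide": [-15, -60, 0], "turn": [0, 0, 0], "claw": 0}, {"slide": [-5, -60, 0], "turn": [0, 0, 0], "claw": 0}, {"slide": [0, -40, -50], "turn": [0, 0, 0], "claw": 0}, {"slide": [0, 0, -50], "turn": [0, 0, 0], "claw": 0}, {"slide": [0, 0, -20], "turn": [0, 0, 0], "claw": 0}])

```text
t: 9.85
eef_pos: [425.6, -142.5, 13.7]
tcp_rot: [3.14, -0.003, 3.138]
ft_force: [0.6, 0.0, -0.2]
opening: 0.004
grip_force: 0.0
```

Request:
jog_arm(targets=[{"slide": [0, 0, -4], "turn": [0, 0, 0], "claw": 0}, {"slide": [0, 0, -4], "turn": [0, 0, 0], "claw": 0}, {"slide": [0, 0, -3], "turn": [0, 0, 0], "claw": 0}, {"slide": [0, 0, 0], "turn": [0, 0, 0], "claw": 0}])

```text
t: 10.35
eef_pos: [427.0, -142.3, 5.3]
tcp_rot: [-3.141, 0.001, 3.14]
ft_force: [0.4, -1.0, -0.4]
opening: 0.006
grip_force: 0.0
```

Request:
jog_arm(targets=[{"slide": [0, 0, -3], "turn": [0, 0, 0], "claw": 0}, {"slide": [0, 0, -3], "turn": [0, 0, 0], "claw": 0}, {"slide": [0, 0, 0], "turn": [0, 0, 0], "claw": 0}])

```text
t: 10.72
eef_pos: [426.6, -142.2, -1.3]
tcp_rot: [3.141, -0.0, 3.14]
ft_force: [-0.8, 0.6, -0.3]
opening: 0.003
grip_force: 0.0
```

Request:
jog_arm(targets=[{"slide": [0, 0, -2], "turn": [0, 0, 0], "claw": 0}, {"slide": [0, 0, 0], "turn": [0, 0, 0], "claw": 0}])

```text
t: 10.98
eef_pos: [426.7, -142.3, -3.3]
tcp_rot: [3.141, -0.0, 3.14]
ft_force: [0.1, -0.2, 0.1]
opening: 0.004
grip_force: 0.0
```

Request:
jog_arm(targets=[{"slide": [0, 0, -4], "turn": [0, 0, 0], "claw": 0}, {"slide": [0, 0, -4], "turn": [0, 0, 0], "claw": 0}, {"slide": [0, 0, -4], "turn": [0, 0, 0], "claw": 0}, {"slide": [0, 0, 0], "turn": [0, 0, 0], "claw": 0}])

```text
t: 11.48
eef_pos: [426.6, -142.3, -15.5]
tcp_rot: [3.141, -0.001, 3.14]
ft_force: [0.6, -0.2, 0.4]
opening: 0.003
grip_force: 0.0
```

Request:
jog_arm(targets=[{"slide": [0, 0, -4], "turn": [0, 0, 0], "claw": 0}, {"slide": [0, 0, -3], "turn": [0, 0, 0], "claw": 0}, {"slide": [0, 0, 0], "turn": [0, 0, 0], "claw": 0}])

```text
t: 11.85
eef_pos: [426.6, -142.3, -22.4]
tcp_rot: [3.141, -0.0, 3.14]
ft_force: [0.1, -0.1, 0.1]
opening: 0.004
grip_force: 0.0
```

Request:
jog_arm(targets=[{"slide": [0, 0, -2], "turn": [0, 0, 0], "claw": 0}, {"slide": [0, 0, -2], "turn": [0, 0, 0], "claw": 0}, {"slide": [0, 0, 0], "turn": [0, 0, 0], "claw": 0}])

```text
t: 12.22
eef_pos: [426.7, -142.3, -26.3]
tcp_rot: [3.141, -0.0, 3.14]
ft_force: [-0.0, -0.2, 0.6]
opening: 0.004
grip_force: 0.0
```

Request:
jog_arm(targets=[{"slide": [0, 0, -2], "turn": [0, 0, 0], "claw": 0}, {"slide": [0, 0, -2], "turn": [0, 0, 0], "claw": 0}, {"slide": [0, 0, 0], "turn": [0, 0, 0], "claw": 0}])

```text
t: 12.6
eef_pos: [426.7, -142.3, -30.3]
tcp_rot: [3.141, -0.0, 3.14]
ft_force: [-0.7, 0.5, 0.2]
opening: 0.002
grip_force: 0.0
```

Request:
jog_arm(targets=[{"slide": [0, 0, -2], "turn": [0, 0, 0], "claw": 0}, {"slide": [0, 0, 0], "turn": [0, 0, 0], "claw": 0}])

```text
t: 12.85
eef_pos: [426.7, -142.3, -32.3]
tcp_rot: [3.141, -0.0, 3.14]
ft_force: [-0.8, -0.1, 0.4]
opening: 0.002
grip_force: 0.0
```

Request:
jog_arm(targets=[{"slide": [0, 0, -1], "turn": [0, 0, 0], "claw": 0}, {"slide": [0, 0, -1], "turn": [0, 0, 0], "claw": 0}, {"slide": [0, 0, 0], "turn": [0, 0, 0], "claw": 0}])

```text
t: 13.22
eef_pos: [426.8, -142.3, -32.8]
tcp_rot: [-3.141, 0.001, 3.14]
ft_force: [-3.8, 1.3, 27.8]
opening: 0.003
grip_force: 14.1
```

Confirmed: the worktop is met at a reported z of -32.5, so the real tip is 32.5 mm short of the reported TCP. I'll allow for that from now on. Back to the tab with reported z≈54.

Request:
jog_arm(targets=[{"slide": [0, 0, 60], "turn": [0, 0, 0], "claw": 0}, {"slide": [10, 35, 50], "turn": [0, 0, 0], "claw": 0}, {"slide": [12, 60, 0], "turn": [0, 0, 0], "claw": 0}, {"slide": [15, 60, 0], "turn": [0, 0, 0], "claw": 0}, {"slide": [15, 60, 0], "turn": [0, 0, 0], "claw": 0}])

```text
t: 13.85
eef_pos: [479.1, 74.6, 76.2]
tcp_rot: [3.142, 0.001, 3.139]
ft_force: [0.2, -0.3, -0.1]
opening: 0.004
grip_force: 0.0
```

Request:
jog_arm(targets=[{"slide": [15, 60, 0], "turn": [0, 0, 0], "claw": 0}, {"slide": [0, 40, 0], "turn": [0, 0, 0], "claw": 0}, {"slide": [0, 0, 0], "turn": [0, 0, 0], "claw": 0}])

```text
t: 14.22
eef_pos: [493.3, 175.0, 75.6]
tcp_rot: [3.141, -0.0, -3.14]
ft_force: [-0.3, -0.6, -0.6]
opening: 0.006
grip_force: 0.0
```

Request:
jog_arm(targets=[{"slide": [0, 0, -22], "turn": [0, 0, 0], "claw": 0}, {"slide": [0, 10, 0], "turn": [0, 0, 0], "claw": 0}, {"slide": [0, 6, 0], "turn": [0, 0, 0], "claw": 0}, {"slide": [0, 3, 0], "turn": [0, 0, 0], "claw": 0}, {"slide": [0, 0, 0], "turn": [0, 0, 0], "claw": 0}])

```text
t: 14.85
eef_pos: [494.0, 191.8, 54.3]
tcp_rot: [3.141, 0.001, 3.14]
ft_force: [0.4, -0.9, 0.7]
opening: 0.005
grip_force: 0.3
```

Request:
jog_arm(targets=[{"slide": [0, 3, 0], "turn": [0, 0, 0], "claw": 0}, {"slide": [0, 2, 0], "turn": [0, 0, 0], "claw": 0}, {"slide": [0, 0, 0], "turn": [0, 0, 0], "claw": 0}])

```text
t: 15.22
eef_pos: [494.1, 196.4, 54.2]
tcp_rot: [-3.141, 0.001, 3.14]
ft_force: [1.6, -6.5, 4.0]
opening: 0.004
grip_force: 3.2
```

```bash
python3 - <<'E'
from h import *
c=cam('wrist','w8.png')
m=cv2.inRange(cv2.cvtColor(c['frame'],cv2.COLOR_BGR2HSV),(100,120,40),(130,255,255));m[300:]=0;m[:185]=0
n,l,st,ce=cv2.connectedComponentsWithStats(m)
for i in range(1,n):
    if st[i][4]>40: print(st[i],ray(c,(st[i][0],st[i][1]+10),107)[:2],ray(c,(st[i][0]+st[i][2],st[i][1]+10),107)[:2])
E
```

```text
[292 221   4  39 105] [472.25111065 204.72675283] [472.25255331 206.55149677]
[ 448  240   74   58 3351] [481.6638133  277.14056281] [481.68950921 311.41981793]
```

The tab yields with about 6 N and has moved about 5 mm. A little more.

Request:
jog_arm(targets=[{"slide": [0, 2, 0], "turn": [0, 0, 0], "claw": 0}, {"slide": [0, 1, 0], "turn": [0, 0, 0], "claw": 0}, {"slide": [0, 0, 0], "turn": [0, 0, 0], "claw": 0}])

```text
t: 15.65
eef_pos: [494.1, 197.4, 54.3]
tcp_rot: [-3.139, 0.0, 3.14]
ft_force: [2.7, -24.4, 8.0]
opening: 0.003
grip_force: 12.4
```

Request:
jog_arm(targets=[{"slide": [0, 0, 0], "turn": [0, 0, 0], "claw": 0}, {"slide": [0, 0, 0], "turn": [0, 0, 0], "claw": 0}, {"slide": [0, -15, 0], "turn": [0, 0, 0], "claw": 0}, {"slide": [0, 0, 50], "turn": [0, 0, 0], "claw": 40}, {"slide": [0, 10, 60], "turn": [0, 0, -1], "claw": 40}])

```text
t: 16.27
eef_pos: [493.0, 194.3, 164.3]
tcp_rot: [-3.141, -0.003, 3.121]
ft_force: [0.6, 0.2, -0.1]
opening: 0.158
grip_force: 0.0
```

```bash
cat >> h.py <<'E'
def blues(c,rmin=0,rmax=240,amin=60,lo=40):
    m=cv2.inRange(cv2.cvtColor(c['frame'],cv2.COLOR_BGR2HSV),(100,120,lo),(130,255,255));m[rmax:]=0;m[:rmin]=0
    n,l,st,ce=cv2.connectedComponentsWithStats(m);out=[]
    for i in range(1,n):
        if st[i][4]>amin:
            r=cv2.minAreaRect(np.argwhere(l==i)[:,::-1].astype(np.float32));out.append((st[i],cv2.boxPoints(r),r[0]))
    return out
E
python3 - <<'E'
from h import *
c=cam('wrist','w9.png');print(state()['eef_pos'])
for st,b,ce in blues(c,170,265): print(st,np.round(ce),[[ray(c,q,z)[:2].round(1).tolist() for q in b] for z in (141,152)])
E
```

```text
[495.91614769 196.30616605 172.3300706 ]
[280 180  10  58 540] [284. 208.] [[[463.3, 198.6], [463.4, 204.6], [503.6, 204.2], [503.5, 198.0]], [[461.1, 198.5], [461.2, 204.2], [499.4, 203.8], [499.3, 197.9]]]
[ 375  181   33   84 2170] [391. 223.] [[[524.8, 263.9], [464.7, 265.0], [466.6, 283.3], [526.9, 283.4]], [[519.5, 260.6], [462.4, 261.7], [464.2, 279.1], [521.6, 279.2]]]
```

View pics/w9.png

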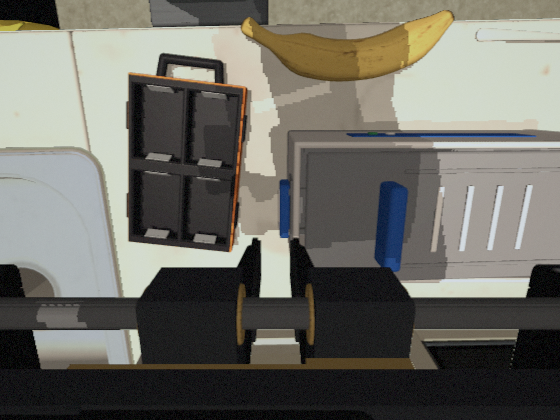

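The cover shows raised (gap at column 303, rib leaning at (391,223)); the tab is out again at (284,208). The rib is at about (494.5,273.5,152), so I go over it, tilt 3.6° and grip.

Request:
jog_arm(targets=[{"slide": [-1, 40, 0], "turn": [-3.6, 0, 0], "claw": 45}, {"slide": [0, 34, 0], "turn": [0, 0, 0], "claw": 45}, {"slide": [0, 0, -35], "turn": [0, 0, 0], "claw": 45}, {"slide": [0, 0, 0], "turn": [0, 0, 0], "claw": 45}])

```text
t: 16.82
eef_pos: [491.3, 268.6, 127.0]
tcp_rot: [-3.077, -0.003, 3.123]
ft_force: [-1.1, 0.1, 0.3]
opening: 0.449
grip_force: 0.0
```

```bash
python3 - <<'E'
from h import *
s=state();print(s['eef_pos'],s['tcp_rot'],s['ft_force'],s['opening'])
c=cam('wrist','w10.png')
f=c['frame'];cv2.imwrite('pics/v10.png',cv2.resize(f[120:320,180:380],(600,600),interpolation=cv2.INTER_CUBIC))
for st,b,ce in blues(c,130,275): print(st,np.round(ce),[[ray(c,q,z)[:2].round(1).tolist() for q in b] for z in (141,152)])
E
```

```text
[491.27266937 268.57519902 127.00148312] [-3.07724807e+00 -3.01252398e-03  3.12298073e+00] [-1.09599131  0.10411293  0.25455826] 0.4490536073803324
[265 141 215   7 906] [372. 144.] [[[434.8, 265.6], [432.3, 265.7], [434.6, 376.5], [437.0, 376.8]], [[433.7, 266.7], [431.3, 266.7], [433.5, 371.1], [435.8, 371.4]]]
[174 197  12  62 450] [180. 228.] [[[463.8, 212.6], [463.5, 217.0], [501.1, 216.5], [501.6, 211.8]], [[461.0, 216.7], [460.7, 220.9], [496.1, 220.4], [496.5, 216.0]]]
[ 273  200   21   75 1508] [283. 237.] [[[465.3, 269.3], [465.3, 280.5], [510.8, 280.4], [510.9, 268.5]], [[462.4, 270.2], [462.4, 280.7], [505.2, 280.6], [505.4, 269.3]]]
[554 242   6  23  76] [556. 253.] [[[489.3, 423.7], [489.3, 426.3], [502.4, 428.8], [502.4, 426.2]], [[485.0, 415.5], [484.9, 417.9], [497.3, 420.3], [497.3, 417.8]]]
```

View pics/v10.png

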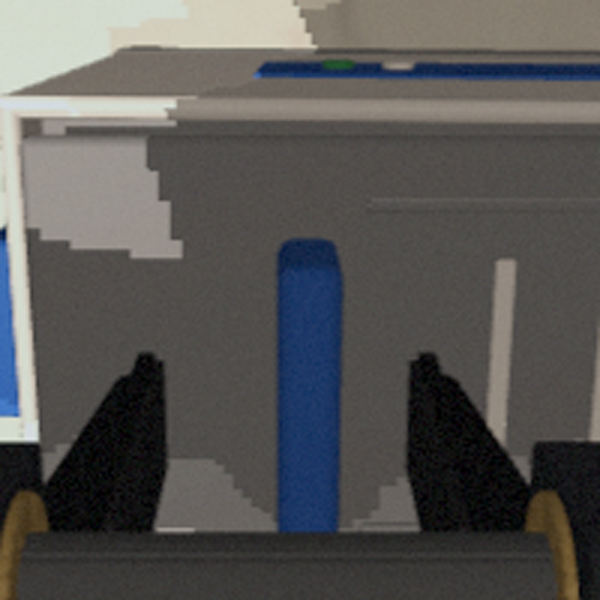

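The rib is at crop column 310 against the finger middle at 287, so the tool is about 4 mm short in y. Correcting, lowering and gripping.

Request:
jog_arm(targets=[{"slide": [3, 4, -13], "turn": [0, 0, 0], "claw": 45}, {"slide": [0, 0, -13], "turn": [0, 0, 0], "claw": 45}, {"slide": [0, 0, 0], "turn": [0, 0, 0], "claw": 0}, {"slide": [0, 0, 0], "turn": [0, 0, 0], "claw": 0}, {"slide": [0, 0, 0], "turn": [0, 0, 0], "claw": 0}])

```text
t: 17.5
eef_pos: [495.9, 272.7, 103.2]
tcp_rot: [-3.079, 0.002, 3.122]
ft_force: [0.1, 0.4, -0.6]
opening: 0.193
grip_force: 0.0
```

Request:
jog_arm(targets=[{"slide": [0, 0, 0], "turn": [0, 0, 0], "claw": 0}, {"slide": [0, 0, 0], "turn": [0, 0, 0], "claw": 0}, {"slide": [0, 0, 0], "turn": [0, 0, 0], "claw": 0}])

```text
t: 17.88
eef_pos: [495.8, 272.6, 103.0]
tcp_rot: [-3.079, 0.001, 3.122]
ft_force: [0.6, -1.3, 0.3]
opening: 0.123
grip_force: 30.0
```

Gripped (11.7 mm). Pivoting about the lugs at y≈442: 9° more in small steps.

Request:
jog_arm(targets=[{"slide": [0, 0, 6.6], "turn": [-2.25, 0, 0], "claw": 0}, {"slide": [0, 0, 6.6], "turn": [-2.25, 0, 0], "claw": 0}, {"slide": [0, 0.3, 6.6], "turn": [-2.25, 0, 0], "claw": 0}, {"slide": [0, 0.3, 6.6], "turn": [-2.25, 0, 0], "claw": 0}, {"slide": [0, 0, 0], "turn": [0, 0, 0], "claw": 0}])

```text
t: 18.5
eef_pos: [495.6, 273.9, 129.1]
tcp_rot: [-2.922, 0.004, 3.124]
ft_force: [0.1, 0.5, -2.2]
opening: 0.124
grip_force: 30.0
```

Request:
jog_arm(targets=[{"slide": [0, 0, 0], "turn": [0, 0, 0], "claw": 0}, {"slide": [0, 0, 0], "turn": [0, 0, 0], "claw": 0}])

```text
t: 18.75
eef_pos: [495.6, 273.0, 129.0]
tcp_rot: [-2.922, 0.004, 3.122]
ft_force: [-0.5, -0.6, -1.7]
opening: 0.125
grip_force: 30.0
```

```bash
python3 - <<'E'
from h import *
a=cam('wrist')['frame'];b=cam('scene')['frame']
cv2.imwrite('pics/v11.png',np.hstack([cv2.resize(a,(480,360)),cv2.resize(b[180:300,140:280],(320,360)[:1]+(274,)) if 0 else cv2.resize(b[190:310,150:256],(318,360))]))
E
```

```text
(no output)
```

View pics/v11.png

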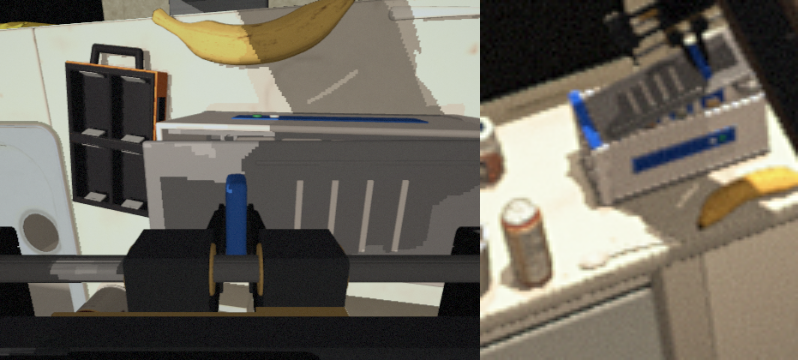

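The cover is tilted about 12.6°, with the lugs still under the bridge in the scene crop (580,110). Drawing it -y, then lifting.

Request:
jog_arm(targets=[{"slide": [-0.2, -9, 0], "turn": [0, 0, 0], "claw": 0}, {"slide": [-0.2, -9, 0], "turn": [0, 0, 0], "claw": 0}, {"slide": [-0.2, -9, 0], "turn": [0, 0, 0], "claw": 0}, {"slide": [0, -5, 0], "turn": [0, 0, 0], "claw": 0}, {"slide": [0, 0, 0], "turn": [0, 0, 0], "claw": 0}])

```text
t: 19.48
eef_pos: [495.2, 240.7, 129.4]
tcp_rot: [-2.922, 0.004, 3.122]
ft_force: [0.6, -0.9, -0.6]
opening: 0.121
grip_force: 30.0
```

Request:
jog_arm(targets=[{"slide": [0, 0, 15], "turn": [0, 0, 0], "claw": 0}, {"slide": [0, 0, 25], "turn": [0, 0, 0], "claw": 0}, {"slide": [0, 0, 30], "turn": [0, 0, 0], "claw": 0}, {"slide": [0, 0, 30], "turn": [4, 0, 0], "claw": 0}, {"slide": [0, 0, 10], "turn": [4.6, 0, 1.2], "claw": 0}])

```text
t: 20.1
eef_pos: [495.6, 242.2, 242.0]
tcp_rot: [-3.076, 0.005, -3.138]
ft_force: [-0.2, 1.1, -2.4]
opening: 0.123
grip_force: 30.0
```

Request:
jog_arm(targets=[{"slide": [-10, -50, 0], "turn": [0, 0, 0], "claw": 0}, {"slide": [-10, -50, 0], "turn": [0, 0, 0], "claw": 0}, {"slide": [-10, -50, 0], "turn": [0, 0, 0], "claw": 0}, {"slide": [-10, -50, 0], "turn": [0, 0, 0], "claw": 0}, {"slide": [-10, -50, 0], "turn": [0, 0, 0], "claw": 0}])

```text
t: 20.72
eef_pos: [444.8, -10.0, 240.3]
tcp_rot: [-3.072, 0.003, -3.139]
ft_force: [0.6, 0.1, -2.1]
opening: 0.124
grip_force: 30.0
```

Request:
jog_arm(targets=[{"slide": [-10, -50, 0], "turn": [0, 0, 0], "claw": 0}, {"slide": [-10, -50, 0], "turn": [0, 0, 0], "claw": 0}, {"slide": [-10, -50, 0], "turn": [0, 0, 0], "claw": 0}, {"slide": [-10, -50, 0], "turn": [0, 0, 0], "claw": 0}, {"slide": [-11, -47, 0], "turn": [0, 0, 0], "claw": 0}])

```text
t: 21.35
eef_pos: [393.8, -257.3, 240.3]
tcp_rot: [-3.071, 0.003, -3.14]
ft_force: [0.1, 0.3, -1.7]
opening: 0.123
grip_force: 30.0
```

```bash
python3 - <<'E'
from h import *
s=state();print(s['eef_pos'],s['tcp_rot'],s['ft_force'],s['joints'].round(2))
c=cam('top','t3.png');print([(round(d['conf'],2),d['xy']) for q in ('snack_packet','cover') for d in look_for(q,'top')[:2]])
# worktop front edge / sink rim in top view at y=-200
w=cv2.imread('pics/top0.png');
for y in (-100,-200,-300):
    for x in range(310,520,10):
        p=proj(c,[x,y,0]).round().astype(int);print(x,w[p[1],p[0]].tolist(),end=' ')
    print()
E
```

```text
[ 393.78741546 -257.30515056  240.30226228] [-3.07114329  0.00314259 -3.13962217] [ 0.06986504  0.27758435 -1.69482543] [-0.69  0.19  1.87 -0.06  1.04 -2.23]
[(0.63, [391.0, 232.0]), (0.57, [364.3, 217.0])]
310 [104, 121, 133] 320 [106, 122, 135] 330 [92, 107, 116] 340 [152, 179, 192] 350 [216, 233, 231] 360 [216, 232, 231] 370 [215, 232, 231] 380 [215, 232, 231] 390 [215, 233, 231] 400 [214, 232, 231] 410 [214, 233, 231] 420 [213, 233, 231] 430 [211, 232, 231] 440 [206, 230, 231] 450 [169, 199, 205] 460 [182, 183, 183] 470 [188, 190, 189] 480 [182, 191, 189] 490 [188, 192, 191] 500 [188, 192, 190] 510 [188, 192, 190] 
310 [104, 120, 133] 320 [105, 121, 134] 330 [102, 118, 127] 340 [178, 207, 217] 350 [217, 233, 231] 360 [217, 233, 231] 370 [215, 232, 231] 380 [214, 233, 231] 390 [207, 230, 231] 400 [197, 225, 231] 410 [195, 224, 230] 420 [201, 227, 231] 430 [206, 230, 231] 440 [205, 229, 232] 450 [166, 194, 199] 460 [172, 178, 182] 470 [189, 190, 188] 480 [179, 185, 184] 490 [187, 191, 189] 500 [188, 191, 189] 510 [187, 190, 188] 
310 [102, 118, 132] 320 [104, 120, 134] 330 [95, 110, 122] 340 [199, 222, 222] 350 [219, 234, 232] 360 [218, 233, 232] 370 [218, 233, 231] 380 [216, 233, 231] 390 [216, 233, 231] 400 [215, 233, 231] 410 [215, 233, 232] 420 [214, 233, 232] 430 [213, 233, 231] 440 [211, 233, 232] 450 [170, 198, 202] 460 [180, 181, 182] 470 [187, 189, 187] 480 [180, 187, 186] 490 [188, 191, 189] 500 [189, 192, 190] 510 [189, 191, 190]
```

Bare strip spans x 338–447, so the cover is centred. Lowering.

Request:
jog_arm(targets=[{"slide": [0, 5, -55], "turn": [0, 0, 0], "claw": 0}, {"slide": [0, 0, -55], "turn": [0, 0, 0], "claw": 0}, {"slide": [0, 0, -50], "turn": [0, 0, 0], "claw": 0}, {"slide": [0, 0, -40], "turn": [0, 0, 0], "claw": 0}, {"slide": [0, 0, -20], "turn": [0, 0, 0], "claw": 0}])

```text
t: 22.12
eef_pos: [394.3, -249.3, 18.0]
tcp_rot: [-3.073, 0.001, -3.138]
ft_force: [0.7, -0.9, -1.6]
opening: 0.123
grip_force: 30.0
```

Request:
jog_arm(targets=[{"slide": [0, 0, -8], "turn": [0, 0, 0], "claw": 0}, {"slide": [0, 0, -5], "turn": [0, 0, 0], "claw": 0}, {"slide": [0, 0, -3], "turn": [0, 0, 0], "claw": 0}, {"slide": [0, 0, 0], "turn": [0, 0, 0], "claw": 0}])

```text
t: 22.62
eef_pos: [394.4, -250.8, 3.7]
tcp_rot: [-3.071, 0.003, -3.14]
ft_force: [-0.6, 0.6, -2.5]
opening: 0.127
grip_force: 30.0
```

Request:
jog_arm(targets=[{"slide": [0, 0, -3], "turn": [0, 0, 0], "claw": 0}, {"slide": [0, 0, -3], "turn": [0, 0, 0], "claw": 0}, {"slide": [0, 0, 0], "turn": [0, 0, 0], "claw": 0}])

```text
t: 23.0
eef_pos: [394.0, -250.7, -2.9]
tcp_rot: [-3.072, 0.002, -3.14]
ft_force: [-0.2, 0.4, -2.7]
opening: 0.12
grip_force: 30.0
```

Request:
jog_arm(targets=[{"slide": [0, 0, -2], "turn": [0, 0, 0], "claw": 0}, {"slide": [0, 0, -2], "turn": [0, 0, 0], "claw": 0}, {"slide": [0, 0, 0], "turn": [0, 0, 0], "claw": 0}])

```text
t: 23.38
eef_pos: [394.1, -250.7, -6.9]
tcp_rot: [-3.072, 0.002, -3.14]
ft_force: [0.0, -0.7, -1.3]
opening: 0.123
grip_force: 30.0
```

Request:
jog_arm(targets=[{"slide": [0, 0, -1.5], "turn": [0, 0, 0], "claw": 0}, {"slide": [0, 0, 0], "turn": [0, 0, 0], "claw": 0}])

```text
t: 23.62
eef_pos: [394.3, -250.9, -7.9]
tcp_rot: [-3.071, 0.003, -3.14]
ft_force: [-0.8, -1.0, 4.9]
opening: 0.125
grip_force: 30.0
```

Request:
jog_arm(targets=[{"slide": [0, 0, 0], "turn": [0, 0, 0], "claw": 35}, {"slide": [0, 0, 0], "turn": [0, 0, 0], "claw": 35}, {"slide": [0, 0, 0], "turn": [0, 0, 0], "claw": 35}, {"slide": [0, 0, 20], "turn": [0, 0, 0], "claw": 35}, {"slide": [0, 0, 50], "turn": [4, 0, 0], "claw": 35}])

```text
t: 24.25
eef_pos: [393.3, -249.0, 61.1]
tcp_rot: [3.137, -0.001, -3.139]
ft_force: [0.1, 0.3, 0.1]
opening: 0.35
grip_force: 0.0
```

Set down at the predicted height and released. Now turning -90° and going to view the case, then the open unit.

Request:
jog_arm(targets=[{"slide": [0, 0, 60], "turn": [0, 0, 0], "claw": 35}, {"slide": [5, 20, 50], "turn": [0, 0, -10], "claw": 35}, {"slide": [10, 45, 40], "turn": [0, 0, -10], "claw": 35}, {"slide": [10, 50, 40], "turn": [0, 0, -10], "claw": 35}, {"slide": [10, 55, 0], "turn": [0, 0, -10], "claw": 35}])

```text
t: 24.88
eef_pos: [429.0, -87.4, 252.0]
tcp_rot: [3.14, 0.007, 2.458]
ft_force: [0.5, -0.3, -0.7]
opening: 0.347
grip_force: 0.0
```

Request:
jog_arm(targets=[{"slide": [10, 55, 0], "turn": [0, 0, -10], "claw": 35}, {"slide": [10, 55, 0], "turn": [0, 0, -10], "claw": 35}, {"slide": [10, 55, 0], "turn": [0, 0, -10], "claw": 35}, {"slide": [5, 45, 0], "turn": [0, 0, -10], "claw": 35}, {"slide": [0, 0, 0], "turn": [0, 0, -10], "claw": 35}])

```text
t: 25.5
eef_pos: [461.0, 109.2, 249.2]
tcp_rot: [-3.141, 0.002, 1.636]
ft_force: [0.2, -0.1, -0.3]
opening: 0.35
grip_force: 0.0
```

```bash
python3 - <<'E'
from h import *
s=state();print(s['eef_pos'],s['tcp_rot'],s['joints'].round(2))
c=cam('wrist','wc.png');print((-np.array(c['R']).T@np.array(c['t']).ravel()).round())
for q,z in (('return_case',30),('recess0',20),('cartridge_a',100)):
    print(q,[(round(d['conf'],2),np.round(d['xy']),ray(c,d['xy'],z).round()) for d in look_for(q,'wrist')[:4]])
hsv=cv2.cvtColor(c['frame'],cv2.COLOR_BGR2HSV)
o=cv2.inRange(hsv,(5,130,60),(20,255,255));o[250:]=0
print([ (ray(c,(x,y),30)[:2].round().tolist(),o[y,x]) for y,x in np.argwhere(o)[::60]])
t=cam('top','t4.png');print([(q,round(d['conf'],2),d['xy'],ray(t,d['xy'],10).round()) for q in ('snack_packet','cover','cover_grip','drink_can','jam_jar') for d in look_for(q,'top')[:2]])
E
```

```text
[461.04366826 109.227664   249.18712233] [-3.14124576e+00  2.00380063e-03  1.63569198e+00] [ 0.09  0.2   1.82 -0.    1.12  0.03]
[457. 187. 451.]
return_case [(0.71, array([279., 169.]), array([467., 113.,  30.]))]
recess0 [(0.81, array([280., 172.]), array([468., 108.,  20.]))]
cartridge_a [(0.75, array([317.,  26.]), array([491., 259., 100.])), (0.72, array([312.,   0.]), array([484., 280., 100.])), (0.25, array([331.,  54.]), array([506., 237., 100.]))]
[([390.0, 292.0], np.uint8(255)), ([394.0, 279.0], np.uint8(255)), ([371.0, 268.0], np.uint8(255)), ([392.0, 259.0], np.uint8(255)), ([364.0, 251.0], np.uint8(255)), ([385.0, 251.0], np.uint8(255)), ([389.0, 249.0], np.uint8(255)), ([390.0, 247.0], np.uint8(255)), ([391.0, 245.0], np.uint8(255)), ([386.0, 242.0], np.uint8(255)), ([385.0, 240.0], np.uint8(255)), ([393.0, 239.0], np.uint8(255)), ([385.0, 236.0], np.uint8(255)), ([384.0, 234.0], np.uint8(255)), ([390.0, 232.0], np.uint8(255)), ([392.0, 230.0], np.uint8(255)), ([706.0, 249.0], np.uint8(255)), ([705.0, 247.0], np.uint8(255)), ([705.0, 245.0], np.uint8(255)), ([706.0, 24
[... 472 characters left out ...]
int8(255)), ([454.0, 159.0], np.uint8(255)), ([486.0, 158.0], np.uint8(255)), ([497.0, 154.0], np.uint8(255)), ([520.0, 151.0], np.uint8(255)), ([540.0, 147.0], np.uint8(255)), ([559.0, 129.0], np.uint8(255)), ([388.0, 80.0], np.uint8(255)), ([804.0, 82.0], np.uint8(255)), ([705.0, 34.0], np.uint8(255))]
[('snack_packet', 0.58, [334.4, 235.0], array([ 391., -203.,   10.])), ('snack_packet', 0.57, [392.5, 231.7], array([ 388., -435.,   10.])), ('cover', 0.64, [331.9, 235.0], array([ 391., -193.,   10.])), ('cover', 0.19, [130.3, 249.8], array([386., 600.,  10.])), ('cover_grip', 0.6, [330.8, 233.3], array([ 399., -189.,   10.])), ('drink_can', 0.72, [130.8, 250.2], array([384., 598.,  10.]))]
```

Cover lies at (391,-193), fine. I'll view the case from straight above for the fit.

Request:
jog_arm(targets=[{"slide": [2, -40, 0], "turn": [0, 0, -3.5], "claw": 35}, {"slide": [2, -39, 0], "turn": [0, 0, 0], "claw": 35}, {"slide": [0, 0, 0], "turn": [0, 0, 0], "claw": 35}])

```text
t: 26.38
eef_pos: [465.4, 25.9, 249.5]
tcp_rot: [3.141, 0.002, 1.574]
ft_force: [-0.2, -0.1, -0.0]
opening: 0.348
grip_force: 0.0
```

```bash
cat >> h.py <<'E'
def rect(c,z,x0,x1,y0,y1,s=2):
    "metric top view of plane z: col=(x-x0)*s, row=(y-y0)*s"
    w=[(x0,y0),(x1,y0),(x1,y1),(x0,y1)]
    H=cv2.getPerspectiveTransform(np.float32([proj(c,[*p,z]) for p in w]),np.float32([((x-x0)*s,(y-y0)*s) for x,y in w]))
    return cv2.warpPerspective(c['frame'],H,(int((x1-x0)*s),int((y1-y0)*s)))
def case(c,x0=340,x1=580,y0=10,y1=200,save=None):
    g=rect(c,30,x0,x1,y0,y1);h=cv2.cvtColor(g,cv2.COLOR_BGR2HSV)
    m=cv2.inRange(h,(0,0,0),(180,255,95))|cv2.inRange(h,(5,130,60),(20,255,255))
    m=cv2.morphologyEx(m,cv2.MORPH_CLOSE,np.ones((25,25)));m=cv2.morphologyEx(m,cv2.MORPH_OPEN,np.ones((61,61)))
    n,l,st,ce=cv2.connectedComponentsWithStats(m)
    i=1+np.argmax(st[1:,4]);r=cv2.minAreaRect(np.argwhere(l==i)[:,::-1].astype(np.float32))
    (cx,cy),(w,hh),a=r
    if w<hh: w,hh,a=hh,w,a-90
    a=(a+90)%180-90
    if save: cv2.drawContours(g,[cv2.boxPoints(r).astype(int)],0,(0,255,0),1);cv2.imwrite('pics/'+save,g)
    return [round(v,1) for v in (cx/2+x0,cy/2+y0,w/2,hh/2,a)]
E
python3 - <<'E'
from h import *
c=cam('wrist','wc2.png');print(state()['eef_pos'],(-np.array(c['R']).T@np.array(c['t']).ravel()).round())
print(case(c,save='v13.png'))
E
```

```text
[465.27492048  26.8730135  249.46116153] [466. 104. 452.]
[463.7, 105.1, 184.5, 111.9, -7.8]
```

Request:
jog_arm(targets=[{"slide": [8, 60, 0], "turn": [0, 0, 0], "claw": 35}, {"slide": [8, 60, 0], "turn": [0, 0, 0], "claw": 35}, {"slide": [8, 60, 0], "turn": [0, 0, 0], "claw": 35}, {"slide": [8, 60, 0], "turn": [0, 0, 0], "claw": 35}, {"slide": [2, 30, 0], "turn": [0, 0, 0], "claw": 35}])

```text
t: 27.05
eef_pos: [498.5, 301.4, 249.1]
tcp_rot: [-3.141, 0.002, 1.58]
ft_force: [-0.6, -1.3, 0.8]
opening: 0.35
grip_force: 0.0
```

```bash
python3 - <<'E'
from h import *
c=cam('wrist','wu.png');print(state()['eef_pos'],state()['tcp_rot'],(-np.array(c['R']).T@np.array(c['t']).ravel()).round())
for st,b,ce in blues(c,0,260,amin=40): print(st,[ray(c,q,104)[:2].round(1).tolist() for q in b],ray(c,ce,104)[:2].round(1))
print([(round(d['conf'],2),np.round(d['xy']),ray(c,d['xy'],100)[:2].round()) for d in look_for('cartridge_a','wrist')])
a=cv2.imread('pics/v13.png');b=cv2.resize(c['frame'],(400,300))[:, :]
o=np.zeros((600,800,3),np.uint8);o[:380,:480]=a[:380,:480];o[:300,400+80:800]=b[:,40:360];
crop=cv2.resize(c['frame'][0:250,180:400],(220,250));o[320:570,500:720]=crop
cv2.imwrite('pics/v14.png',o)
E
```

```text
[498.48171938 303.26761402 248.92214276] [-3.14123625e+00  1.23874748e-03  1.58046348e+00] [499. 380. 451.]
[ 214    8  131   24 2598] [[442.2, 446.8], [443.5, 463.0], [560.1, 460.7], [560.5, 444.4]] [501.5 453.8]
[270  67  15  19 211] [[490.7, 410.1], [503.0, 416.0], [510.3, 402.7], [497.9, 396.7]] [500.5 406.4]
[269 105  15  35 405] [[492.9, 380.1], [506.3, 380.3], [506.8, 348.1], [493.1, 348.0]] [499.8 364.3]
[268 151  14  35 390] [[492.1, 336.2], [505.0, 336.3], [505.5, 301.8], [492.3, 301.7]] [498.7 319.2]
[267 193  14  36 384] [[491.3, 293.2], [504.6, 293.4], [505.2, 255.3], [491.4, 255.1]] [498.1 274.5]
[(0.8, array([277., 156.]), array([501., 331.])), (0.74, array([275., 197.]), array([500., 288.])), (0.62, array([278., 119.]), array([502., 367.]))]
```

View pics/v14.png

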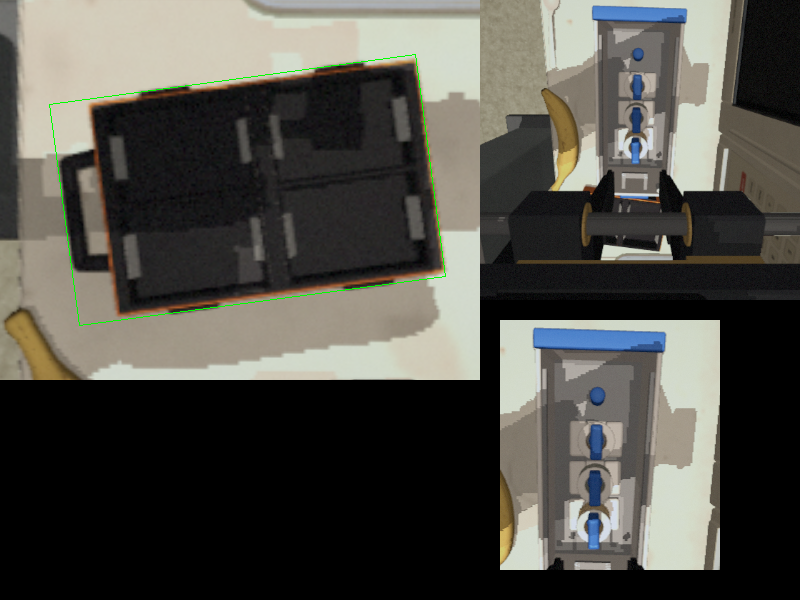

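View shows three cartridges (handles at lower crop (594,440), (594,487), (594,530)), with the +y post empty. The case's corners in the metric view are (92,103), (415,63), (442,270), (118,313), so its centre is about (472.5,103.6) with yaw -7.3°; the green box wrongly includes the bail. Picking the cartridge nearest -y first.

Request:
jog_arm(targets=[{"slide": [-1, -31, -60], "turn": [0, 0, -0.5], "claw": 35}, {"slide": [0, 0, -60], "turn": [0, 0, 0], "claw": 35}, {"slide": [0, 0, -50], "turn": [0, 0, 0], "claw": 35}, {"slide": [0, 0, -24], "turn": [0, 0, 0], "claw": 35}, {"slide": [0, 0, 0], "turn": [0, 0, 0], "claw": 35}])

```text
t: 27.78
eef_pos: [497.3, 268.5, 58.7]
tcp_rot: [-3.139, 0.004, 1.568]
ft_force: [-0.4, 1.0, 0.1]
opening: 0.352
grip_force: 0.0
```

Request:
jog_arm(targets=[{"slide": [0, 0, 0], "turn": [0, 0, 0], "claw": 0}, {"slide": [0, 0, 0], "turn": [0, 0, 0], "claw": 0}, {"slide": [0, 0, 0], "turn": [0, 0, 0], "claw": 0}, {"slide": [0, 0, 0], "turn": [0, 0, 0], "claw": 0}])

```text
t: 28.28
eef_pos: [498.5, 269.2, 60.8]
tcp_rot: [3.14, 0.002, 1.568]
ft_force: [-2.5, -0.8, 6.7]
opening: 0.122
grip_force: 29.9
```

Request:
jog_arm(targets=[{"slide": [0, 0, 15], "turn": [0, 0, 0], "claw": 0}, {"slide": [0, 0, 30], "turn": [0, 0, 0], "claw": 0}, {"slide": [0, 0, 45], "turn": [0, 0, 0], "claw": 0}, {"slide": [0, 0, 50], "turn": [0, 0, 0], "claw": 0}, {"slide": [0, 0, 0], "turn": [0, 0, 0], "claw": 0}])

```text
t: 28.9
eef_pos: [499.7, 269.6, 204.4]
tcp_rot: [3.135, -0.0, 1.568]
ft_force: [1.1, -0.8, -2.3]
opening: 0.123
grip_force: 29.9
```

```bash
python3 - <<'E'
from h import *
s=state();e=s['eef_pos'];print(e,s['tcp_rot'],s['ft_force'],s['opening'])
c=cam('wrist','h1.png');print((-np.array(c['R']).T@np.array(c['t']).ravel()).round())
for st,b,ce in blues(c,150,420,amin=30,lo=25): print(st,np.round(b).tolist())
for y in range(200,300,8): print(y,[c['frame'][y,x].tolist() for x in (262,268,275,282,288)])
print('handle end pts predicted if centred',[proj(c,e+[0,dy,dz]).round() for dy in(17,20) for dz in (35,49)])
E
```

```text
[499.68827523 269.63078821 204.39147963] [ 3.13466832e+00 -4.54419999e-04  1.56808537e+00] [ 1.12458599 -0.77589199 -2.33937368] 0.12328297871723656
[499. 347. 407.]
[266 150  13  12 156] [[266.0, 150.0], [278.0, 150.0], [278.0, 161.0], [266.0, 161.0]]
[264 170  15  14 178] [[264.0, 170.0], [278.0, 170.0], [278.0, 183.0], [264.0, 183.0]]
[ 263  217   25   78 1786] [[263.0, 217.0], [287.0, 217.0], [287.0, 294.0], [263.0, 294.0]]
200 [[59, 84, 99], [57, 81, 96], [63, 90, 109], [58, 81, 98], [59, 80, 94]]
208 [[64, 90, 106], [64, 89, 107], [65, 90, 110], [64, 90, 105], [62, 88, 103]]
216 [[133, 141, 150], [105, 100, 101], [105, 99, 99], [123, 128, 135], [132, 141, 149]]
224 [[128, 138, 147], [71, 35, 9], [72, 41, 22], [75, 42, 24], [126, 138, 147]]
232 [[55, 77, 91], [73, 35, 9], [79, 47, 27], [72, 36, 17], [57, 79, 94]]
240 [[30, 32, 35], [104, 58, 28], [102, 56, 26], [104, 55, 25], [32, 40, 47]]
248 [[15, 16, 20], [99, 52, 26], [103, 54, 30], [100, 54, 31], [21, 15, 17]]
256 [[4, 14, 9], [97, 52, 24], [102, 58, 27], [100, 56, 26], [13, 11, 9]]
264 [[10, 10, 12], [100, 55, 25], [102, 56, 29], [100, 53, 29], [17, 14, 12]]
272 [[0, 0, 2], [97, 51, 25], [102, 54, 26], [102, 58, 32], [14, 15, 21]]
280 [[18, 14, 16], [95, 48, 20], [101, 52, 23], [99, 53, 26], [14, 14, 13]]
288 [[19, 19, 16], [103, 55, 28], [101, 55, 25], [105, 58, 31], [23, 19, 17]]
296 [[21, 21, 20], [44, 43, 47], [41, 43, 46], [43, 41, 45], [16, 18, 18]]
handle end pts predicted if centred [array([274., 230.]), array([274., 240.]), array([274., 225.]), array([274., 234.])]
```

Held and clear (handle rows 236+, well centred). Now over the case, re-measuring it (with a better fit) on the way.

Request:
jog_arm(targets=[{"slide": [-5, -30, 40], "turn": [0, 0, 0.2], "claw": 0}, {"slide": [-6, -50, 6], "turn": [0, 0, 0], "claw": 0}, {"slide": [-6, -50, 0], "turn": [0, 0, 0], "claw": 0}, {"slide": [-6, -50, 0], "turn": [0, 0, 0], "claw": 0}, {"slide": [-6, -50, 0], "turn": [0, 0, 0], "claw": 0}])

```text
t: 29.58
eef_pos: [468.3, 37.6, 245.0]
tcp_rot: [-3.14, 0.002, 1.572]
ft_force: [0.4, -0.9, -1.8]
opening: 0.123
grip_force: 29.9
```

Request:
jog_arm(targets=[{"slide": [0, -12, 0], "turn": [0, 0, 0], "claw": 0}, {"slide": [0, 0, 0], "turn": [0, 0, 0], "claw": 0}])

```text
t: 29.82
eef_pos: [469.2, 26.8, 245.4]
tcp_rot: [-3.141, 0.002, 1.57]
ft_force: [1.0, 1.2, -1.3]
opening: 0.122
grip_force: 29.9
```

```bash
cat >> h.py <<'E'
from scipy.optimize import minimize
def casefit(c,g0=(473,103,-7.3),z=30):
    "match projected rim outline + leaves to dark/orange mask: maximise mask contrast inside/outside the 168x109 outline"
    x0,y0,s=360,20,2
    g=rect(c,z,x0,600,y0,190,s);h=cv2.cvtColor(g,cv2.COLOR_BGR2HSV)
    m=(cv2.inRange(h,(0,0,0),(180,255,95))|cv2.inRange(h,(5,130,60),(20,255,255)))
    m=cv2.GaussianBlur((m>0).astype(np.float32),(0,0),1.5)
    t=np.linspace(-.5,.5,121)
    def edge(W,L):
        q=np.concatenate([np.c_[0*t+.5*W,t*L*.9],np.c_[0*t-.5*W,t*L*.9],np.c_[t*W*.9,0*t+.5*L],np.c_[t*W*.9,0*t-.5*L]]);return q
    def samp(p,q):
        a=np.radians(p[2]);R=np.array([[np.cos(a),-np.sin(a)],[np.sin(a),np.cos(a)]])
        w=q@R.T+p[:2];return cv2.remap(m,((w[:,0]-x0)*s).astype(np.float32)[None],((w[:,1]-y0)*s).astype(np.float32)[None],cv2.INTER_LINEAR)[0]
    def f(p):
        k=p[3];return -(samp(p,edge(168*k-4,109*k-4))-samp(p,edge(168*k+4,109*k+4))).mean()
    best=min((minimize(f,[g0[0]+a,g0[1]+b,g0[2]+d,.975],method='Nelder-Mead',options=dict(initial_simplex=np.array([g0[0]+a,g0[1]+b,g0[2]+d,.975])+np.vstack([np.zeros(4),np.diag([4,4,3,.015])]))) for a in(-4,4) for b in(-4,4) for d in(-2,2)),key=lambda r:r.fun)
    return best.x.round(2),round(best.fun,3)
def recesses(cx,cy,yaw):
    a=np.radians(yaw);R=np.array([[np.cos(a),-np.sin(a)],[np.sin(a),np.cos(a)]])
    return [(R@np.array(q)+[cx,cy]).round(1).tolist() for q in ((-40.5,-25.25),(-40.5,25.25),(40.5,-25.25),(40.5,25.25))]
E
python3 - <<'E'
from h import *
s=state();print(s['eef_pos'],s['tcp_rot'],s['ft_force'],s['opening'])
c=cam('wrist','wc3.png');print((-np.array(c['R']).T@np.array(c['t']).ravel()).round(1))
(x,y,a,k),fun=casefit(c);print(x,y,a,k,fun)
print('bias-corrected recesses',recesses(x-.6,y-1.9,a))
E
```

```text
[469.17381073  26.76285239 245.39155116] [-3.14061374e+00  1.98002917e-03  1.56982086e+00] [ 0.95598484  1.1911761  -1.28570275] 0.12161659390572221
[470.2 105.  447.5]
473.01 103.84 -7.63 0.99 -0.844
bias-corrected recesses [[428.9, 82.3], [435.6, 132.3], [509.2, 71.5], [515.9, 121.6]]
```

The case fit is good; recess 3 is at (515.9,121.6), yaw -7.6°. Moving over it and lowering to above the rim.

Request:
jog_arm(targets=[{"slide": [24, 48, 0], "turn": [0, 0, -4], "claw": 0}, {"slide": [22.7, 46.8, -20], "turn": [0, 0, -3.6], "claw": 0}, {"slide": [0, 0, -50], "turn": [0, 0, 0], "claw": 0}, {"slide": [0, 0, -50], "turn": [0, 0, 0], "claw": 0}, {"slide": [0, 0, -30], "turn": [0, 0, 0], "claw": 0}])

```text
t: 30.5
eef_pos: [514.8, 123.6, 93.3]
tcp_rot: [-3.139, 0.003, 1.441]
ft_force: [-0.0, -0.1, -1.8]
opening: 0.122
grip_force: 30.0
```

Request:
jog_arm(targets=[{"slide": [0, 0, 0], "turn": [0, 0, 0], "claw": 0}, {"slide": [0, 0, 0], "turn": [0, 0, 0], "claw": 0}])

```text
t: 30.75
eef_pos: [516.6, 122.7, 96.9]
tcp_rot: [3.14, 0.002, 1.44]
ft_force: [-0.5, 0.5, -1.0]
opening: 0.121
grip_force: 30.0
```

Request:
jog_arm(targets=[{"slide": [-0.7, -1, -8], "turn": [0, 0, 0], "claw": 0}, {"slide": [0, 0, -5], "turn": [0, 0, 0], "claw": 0}, {"slide": [0, 0, -3], "turn": [0, 0, 0], "claw": 0}, {"slide": [0, 0, 0], "turn": [0, 0, 0], "claw": 0}])

```text
t: 31.25
eef_pos: [515.3, 120.8, 79.8]
tcp_rot: [-3.141, 0.002, 1.439]
ft_force: [0.7, 0.3, -1.0]
opening: 0.126
grip_force: 30.0
```

Request:
jog_arm(targets=[{"slide": [0, 0, -2], "turn": [0, 0, 0], "claw": 0}, {"slide": [0, 0, -2], "turn": [0, 0, 0], "claw": 0}, {"slide": [0, 0, 0], "turn": [0, 0, 0], "claw": 0}])

```text
t: 31.62
eef_pos: [515.3, 120.8, 75.8]
tcp_rot: [-3.142, 0.002, 1.439]
ft_force: [-0.6, -0.3, -0.8]
opening: 0.126
grip_force: 30.0
```

Request:
jog_arm(targets=[{"slide": [0, 0, -2], "turn": [0, 0, 0], "claw": 0}, {"slide": [0, 0, -2], "turn": [0, 0, 0], "claw": 0}, {"slide": [0, 0, 0], "turn": [0, 0, 0], "claw": 0}])

```text
t: 32.0
eef_pos: [515.7, 120.8, 71.9]
tcp_rot: [3.141, 0.002, 1.439]
ft_force: [2.3, 0.2, -1.6]
opening: 0.121
grip_force: 30.0
```

Request:
jog_arm(targets=[{"slide": [0, 0, -2], "turn": [0, 0, 0], "claw": 0}, {"slide": [0, 0, -2], "turn": [0, 0, 0], "claw": 0}, {"slide": [0, 0, 0], "turn": [0, 0, 0], "claw": 0}])

```text
t: 32.38
eef_pos: [515.5, 120.9, 68.1]
tcp_rot: [3.141, 0.002, 1.439]
ft_force: [1.1, 1.7, 4.0]
opening: 0.127
grip_force: 30.0
```

In the recess (well below the rim), and the leaves are beginning to resist. Pressing on.

Request:
jog_arm(targets=[{"slide": [0, 0, -2], "turn": [0, 0, 0], "claw": 0}, {"slide": [0, 0, -2], "turn": [0, 0, 0], "claw": 0}, {"slide": [0, 0, 0], "turn": [0, 0, 0], "claw": 0}])

```text
t: 32.75
eef_pos: [515.3, 120.9, 63.8]
tcp_rot: [-3.142, 0.002, 1.439]
ft_force: [1.1, -0.6, 1.2]
opening: 0.123
grip_force: 30.0
```

Request:
jog_arm(targets=[{"slide": [0, 0, -1.5], "turn": [0, 0, 0], "claw": 0}, {"slide": [0, 0, 0], "turn": [0, 0, 0], "claw": 0}])

```text
t: 33.0
eef_pos: [515.3, 120.9, 62.6]
tcp_rot: [3.141, 0.002, 1.439]
ft_force: [0.9, 1.3, 5.1]
opening: 0.123
grip_force: 30.0
```

Request:
jog_arm(targets=[{"slide": [0, 0, -1.5], "turn": [0, 0, 0], "claw": 0}, {"slide": [0, 0, 0], "turn": [0, 0, 0], "claw": 0}])

```text
t: 33.25
eef_pos: [515.4, 121.1, 62.4]
tcp_rot: [3.141, 0.002, 1.439]
ft_force: [-5.2, 1.9, 23.8]
opening: 0.121
grip_force: 30.0
```

Request:
jog_arm(targets=[{"slide": [0, 0, 0], "turn": [0, 0, 0], "claw": 30}, {"slide": [0, 0, 0], "turn": [0, 0, 0], "claw": 30}, {"slide": [0, 0, 0], "turn": [0, 0, 0], "claw": 30}, {"slide": [0, 0, 35], "turn": [0, 0, 0], "claw": 30}, {"slide": [0, 0, 50], "turn": [0, 0, 0], "claw": 30}])

```text
t: 33.88
eef_pos: [514.5, 120.7, 145.7]
tcp_rot: [-3.138, 0.003, 1.439]
ft_force: [-0.0, 0.4, 0.1]
opening: 0.302
grip_force: 0.0
```

Seated against the bottom (23.8 N at z 62.4, as expected). Next cartridge, y≈316.5.

Request:
jog_arm(targets=[{"slide": [-4, 40, 40], "turn": [0, 0, 4], "claw": 35}, {"slide": [-4, 50, 10], "turn": [0, 0, 3.6], "claw": 35}, {"slide": [-4, 50, 0], "turn": [0, 0, 0], "claw": 35}, {"slide": [-4, 50, 0], "turn": [0, 0, 0], "claw": 35}, {"slide": [0, 6, -10], "turn": [0, 0, 0], "claw": 35}])

```text
t: 34.5
eef_pos: [498.8, 319.4, 185.7]
tcp_rot: [3.141, 0.002, 1.575]
ft_force: [1.1, 0.9, -0.8]
opening: 0.346
grip_force: 0.0
```

Request:
jog_arm(targets=[{"slide": [0, 0, -30], "turn": [0, 0, 0], "claw": 35}, {"slide": [0, 0, -30], "turn": [0, 0, 0], "claw": 35}, {"slide": [0, 0, 0], "turn": [0, 0, 0], "claw": 35}])

```text
t: 34.88
eef_pos: [498.3, 315.6, 123.8]
tcp_rot: [-3.137, 0.004, 1.571]
ft_force: [0.4, -0.4, 0.3]
opening: 0.348
grip_force: 0.0
```

```bash
python3 - <<'E'
from h import *
s=state();print(s['eef_pos'],s['tcp_rot'])
c=cam('wrist','h2.png');print((-np.array(c['R']).T@np.array(c['t']).ravel()).round())
for st,b,ce in blues(c,40,300,amin=40): print(st,[ray(c,q,104)[:2].round(1).tolist() for q in b],ray(c,ce,104)[:2].round(1))
E
```

```text
[498.33224311 315.5720707  123.78857528] [-3.13738022  0.00448722  1.57083782]
[500. 394. 326.]
[266  69  23  25 426] [[490.7, 408.0], [500.3, 416.9], [509.9, 408.0], [500.3, 398.8]] [500.3 408. ]
[266 125  21  55 962] [[493.5, 382.2], [506.0, 382.2], [506.3, 348.0], [493.3, 348.0]] [499.8 365.5]
[ 264  190   21   78 1287] [[491.3, 285.4], [492.7, 340.8], [505.2, 340.6], [504.7, 285.2]] [498.5 313.9]
```

Request:
jog_arm(targets=[{"slide": [0, 0.7, -30], "turn": [0, 0, 0], "claw": 35}, {"slide": [0, 0, -25], "turn": [0, 0, 0], "claw": 35}, {"slide": [0, 0, -8], "turn": [0, 0, 0], "claw": 35}, {"slide": [0, 0, 0], "turn": [0, 0, 0], "claw": 35}])

```text
t: 35.42
eef_pos: [499.8, 317.5, 63.7]
tcp_rot: [3.141, 0.002, 1.571]
ft_force: [0.1, -0.5, -0.1]
opening: 0.35
grip_force: 0.0
```

Request:
jog_arm(targets=[{"slide": [0, 0, 0], "turn": [0, 0, 0], "claw": 0}, {"slide": [0, 0, 0], "turn": [0, 0, 0], "claw": 0}, {"slide": [0, 0, 0], "turn": [0, 0, 0], "claw": 0}, {"slide": [0, 0, 0], "turn": [0, 0, 0], "claw": 0}])

```text
t: 35.92
eef_pos: [499.4, 317.7, 63.4]
tcp_rot: [3.141, 0.002, 1.572]
ft_force: [-1.7, -0.6, 4.4]
opening: 0.122
grip_force: 30.0
```

Request:
jog_arm(targets=[{"slide": [0, 0, 15], "turn": [0, 0, 0], "claw": 0}, {"slide": [0, 0, 30], "turn": [0, 0, 0], "claw": 0}, {"slide": [0, 0, 45], "turn": [0, 0, 0], "claw": 0}, {"slide": [0, 0, 50], "turn": [0, 0, 0], "claw": 0}, {"slide": [-4, -40, 40], "turn": [0, 0, 0], "claw": 0}])

```text
t: 36.55
eef_pos: [495.4, 278.4, 245.5]
tcp_rot: [3.14, 0.001, 1.574]
ft_force: [0.1, 0.1, -2.1]
opening: 0.125
grip_force: 30.0
```

Request:
jog_arm(targets=[{"slide": [-5, -50, 3], "turn": [0, 0, 0], "claw": 0}, {"slide": [-5, -50, 0], "turn": [0, 0, 0], "claw": 0}, {"slide": [-5, -50, 0], "turn": [0, 0, 0], "claw": 0}, {"slide": [-5, -50, 0], "turn": [0, 0, 0], "claw": 0}, {"slide": [-5, -50, 0], "turn": [0, 0, 0], "claw": 0}])

```text
t: 37.17
eef_pos: [469.8, 26.0, 246.8]
tcp_rot: [3.141, 0.002, 1.572]
ft_force: [0.5, 0.1, -0.7]
opening: 0.124
grip_force: 30.0
```

Request:
jog_arm(targets=[{"slide": [0, 0, 0], "turn": [0, 0, 0], "claw": 0}, {"slide": [0, 0, 0], "turn": [0, 0, 0], "claw": 0}])

```text
t: 37.42
eef_pos: [470.3, 27.7, 246.5]
tcp_rot: [3.141, 0.002, 1.571]
ft_force: [0.3, 0.1, -1.3]
opening: 0.121
grip_force: 30.0
```

```bash
cat > m.py <<'E'
from h import *
s=state();print(s['t'],s['eef_pos'].round(1),s['tcp_rot'].round(3),s['ft_force'].round(1),s['opening'])
c=cam('wrist','wc4.png')
def edge(f):
    g=f[205:265,268:280,0].mean(1);return [int(v) for v in g[::3]]
print(edge(cv2.imread('pics/h1.png')),edge(c['frame']))
import sys
r=casefit(c);(x,y,a,k),fun=r;print(x,y,a,k,fun)
print('recesses',recesses(x-.6,y-1.9,a))
E
python3 m.py
```

```text
37.425 [470.3  27.7 246.5] [3.141e+00 2.000e-03 1.571e+00] [ 0.3  0.1 -1.3] 0.12138286218133931
[60, 66, 99, 132, 77, 72, 71, 71, 72, 75, 100, 105, 102, 103, 102, 103, 102, 102, 101, 101] [62, 67, 68, 122, 130, 71, 71, 73, 71, 74, 91, 105, 102, 102, 101, 102, 102, 102, 101, 101]
473.04 104.02 -7.63 0.98 -0.838
recesses [[428.9, 82.5], [435.7, 132.5], [509.2, 71.7], [515.9, 121.8]]
```

Case unmoved. The second cartridge sits about 1.5 mm to -y of the grip centre. Going to recess 2 with TCP at (509,72.5).

Request:
jog_arm(targets=[{"slide": [20, 22, 0], "turn": [0, 0, -4], "claw": 0}, {"slide": [18.7, 22.8, -20], "turn": [0, 0, -3.6], "claw": 0}, {"slide": [0, 0, -50], "turn": [0, 0, 0], "claw": 0}, {"slide": [0, 0, -50], "turn": [0, 0, 0], "claw": 0}, {"slide": [0, 0, -28], "turn": [0, 0, 0], "claw": 0}])

```text
t: 38.1
eef_pos: [508.1, 73.9, 95.7]
tcp_rot: [-3.139, 0.003, 1.441]
ft_force: [0.4, 0.0, -1.1]
opening: 0.121
grip_force: 30.0
```

Request:
jog_arm(targets=[{"slide": [0, 0, 0], "turn": [0, 0, 0], "claw": 0}, {"slide": [0, 0, 0], "turn": [0, 0, 0], "claw": 0}])

```text
t: 38.35
eef_pos: [509.7, 73.1, 99.0]
tcp_rot: [3.14, 0.002, 1.44]
ft_force: [0.1, -0.9, -1.7]
opening: 0.122
grip_force: 30.0
```

Request:
jog_arm(targets=[{"slide": [-0.7, -0.6, -8], "turn": [0, 0, 0], "claw": 0}, {"slide": [0, 0, -6], "turn": [0, 0, 0], "claw": 0}, {"slide": [0, 0, -3], "turn": [0, 0, 0], "claw": 0}, {"slide": [0, 0, 0], "turn": [0, 0, 0], "claw": 0}])

```text
t: 38.85
eef_pos: [508.3, 71.7, 80.8]
tcp_rot: [-3.141, 0.002, 1.439]
ft_force: [0.6, 0.7, -2.2]
opening: 0.125
grip_force: 30.0
```

Request:
jog_arm(targets=[{"slide": [0, 0, -2], "turn": [0, 0, 0], "claw": 0}, {"slide": [0, 0, -2], "turn": [0, 0, 0], "claw": 0}, {"slide": [0, 0, 0], "turn": [0, 0, 0], "claw": 0}])

```text
t: 39.22
eef_pos: [508.7, 71.8, 77.0]
tcp_rot: [3.141, 0.002, 1.439]
ft_force: [1.4, 1.3, -0.0]
opening: 0.123
grip_force: 30.0
```

Request:
jog_arm(targets=[{"slide": [0, 0, -2], "turn": [0, 0, 0], "claw": 0}, {"slide": [0, 0, -2], "turn": [0, 0, 0], "claw": 0}, {"slide": [0, 0, 0], "turn": [0, 0, 0], "claw": 0}])

```text
t: 39.6
eef_pos: [508.7, 71.7, 73.0]
tcp_rot: [3.141, 0.002, 1.439]
ft_force: [3.2, 2.0, 1.4]
opening: 0.121
grip_force: 30.0
```

Request:
jog_arm(targets=[{"slide": [0, 0, -2], "turn": [0, 0, 0], "claw": 0}, {"slide": [0, 0, -2], "turn": [0, 0, 0], "claw": 0}, {"slide": [0, 0, 0], "turn": [0, 0, 0], "claw": 0}])

```text
t: 39.98
eef_pos: [508.5, 71.8, 69.1]
tcp_rot: [3.141, 0.002, 1.439]
ft_force: [2.3, 1.7, 4.6]
opening: 0.125
grip_force: 30.0
```

Request:
jog_arm(targets=[{"slide": [0, 0, -2], "turn": [0, 0, 0], "claw": 0}, {"slide": [0, 0, -2], "turn": [0, 0, 0], "claw": 0}, {"slide": [0, 0, 0], "turn": [0, 0, 0], "claw": 0}])

```text
t: 40.35
eef_pos: [508.1, 71.9, 65.1]
tcp_rot: [-3.141, 0.002, 1.439]
ft_force: [0.1, 3.7, 7.1]
opening: 0.124
grip_force: 30.0
```

Request:
jog_arm(targets=[{"slide": [0, 0, -1.5], "turn": [0, 0, 0], "claw": 0}, {"slide": [0, 0, 0], "turn": [0, 0, 0], "claw": 0}])

```text
t: 40.6
eef_pos: [507.9, 72.0, 64.9]
tcp_rot: [3.141, 0.002, 1.439]
ft_force: [-5.5, 4.0, 26.8]
opening: 0.124
grip_force: 30.0
```

Request:
jog_arm(targets=[{"slide": [0, 0, -0.5], "turn": [0, 0, 0], "claw": 0}, {"slide": [0, 0, 0], "turn": [0, 0, 0], "claw": 0}])

```text
t: 40.85
eef_pos: [508.0, 72.0, 64.8]
tcp_rot: [3.141, 0.002, 1.439]
ft_force: [-6.3, 3.7, 33.5]
opening: 0.122
grip_force: 30.0
```

Seated at the expected height. Third cartridge, y≈363.2.

Request:
jog_arm(targets=[{"slide": [0, 0, 0], "turn": [0, 0, 0], "claw": 32}, {"slide": [0, 0, 0], "turn": [0, 0, 0], "claw": 32}, {"slide": [0, 0, 0], "turn": [0, 0, 0], "claw": 32}, {"slide": [0, 0, 40], "turn": [0, 0, 0], "claw": 32}, {"slide": [0, 0, 55], "turn": [0, 0, 0], "claw": 35}])

```text
t: 41.48
eef_pos: [507.4, 71.6, 157.7]
tcp_rot: [-3.138, 0.003, 1.439]
ft_force: [1.1, -0.4, -0.4]
opening: 0.344
grip_force: 0.0
```

Request:
jog_arm(targets=[{"slide": [-2, 50, 30], "turn": [0, 0, 4], "claw": 35}, {"slide": [-2, 55, 0], "turn": [0, 0, 3.6], "claw": 35}, {"slide": [-2, 58, 0], "turn": [0, 0, 0], "claw": 35}, {"slide": [-1, 58, 0], "turn": [0, 0, 0], "claw": 35}, {"slide": [0, 58, 0], "turn": [0, 0, 0], "claw": 35}])

```text
t: 42.1
eef_pos: [500.8, 352.4, 187.5]
tcp_rot: [-3.141, 0.003, 1.572]
ft_force: [0.1, -1.3, 0.6]
opening: 0.349
grip_force: 0.0
```

Request:
jog_arm(targets=[{"slide": [0, 12, -20], "turn": [0, 0, 0], "claw": 35}, {"slide": [0, 0, -35], "turn": [0, 0, 0], "claw": 35}, {"slide": [0, 0, 0], "turn": [0, 0, 0], "claw": 35}, {"slide": [0, 0, 0], "turn": [0, 0, 0], "claw": 35}])

```text
t: 42.6
eef_pos: [501.8, 362.2, 133.6]
tcp_rot: [3.141, 0.002, 1.571]
ft_force: [-0.1, 0.3, 0.6]
opening: 0.351
grip_force: 0.0
```

Request:
jog_arm(targets=[{"slide": [-2, 1, -35], "turn": [0, 0, 0], "claw": 35}, {"slide": [0, 0, -28], "turn": [0, 0, 0], "claw": 35}, {"slide": [0, 0, -9], "turn": [0, 0, 0], "claw": 35}, {"slide": [0, 0, 0], "turn": [0, 0, 0], "claw": 35}])

```text
t: 43.1
eef_pos: [499.8, 363.7, 61.8]
tcp_rot: [3.141, 0.002, 1.571]
ft_force: [-0.6, 0.7, -0.2]
opening: 0.348
grip_force: 0.0
```

Request:
jog_arm(targets=[{"slide": [0, 0, 0], "turn": [0, 0, 0], "claw": 0}, {"slide": [0, 0, 0], "turn": [0, 0, 0], "claw": 0}, {"slide": [0, 0, 0], "turn": [0, 0, 0], "claw": 0}, {"slide": [0, 0, 0], "turn": [0, 0, 0], "claw": 0}])

```text
t: 43.6
eef_pos: [499.5, 363.8, 61.5]
tcp_rot: [3.141, 0.002, 1.571]
ft_force: [-2.2, -0.4, 6.3]
opening: 0.123
grip_force: 30.0
```

Request:
jog_arm(targets=[{"slide": [0, 0, 15], "turn": [0, 0, 0], "claw": 0}, {"slide": [0, 0, 30], "turn": [0, 0, 0], "claw": 0}, {"slide": [0, 0, 45], "turn": [0, 0, 0], "claw": 0}, {"slide": [0, 0, 50], "turn": [0, 0, 0], "claw": 0}, {"slide": [-4, -40, 40], "turn": [0, 0, 0], "claw": 0}])

```text
t: 44.22
eef_pos: [495.3, 324.6, 243.4]
tcp_rot: [3.14, 0.001, 1.574]
ft_force: [0.7, -0.5, -1.0]
opening: 0.121
grip_force: 30.0
```

Request:
jog_arm(targets=[{"slide": [-5, -56, 3], "turn": [0, 0, 0], "claw": 0}, {"slide": [-5, -60, 0], "turn": [0, 0, 0], "claw": 0}, {"slide": [-5, -60, 0], "turn": [0, 0, 0], "claw": 0}, {"slide": [-5, -60, 0], "turn": [0, 0, 0], "claw": 0}, {"slide": [-5, -60, 0], "turn": [0, 0, 0], "claw": 0}])

```text
t: 44.85
eef_pos: [469.8, 25.9, 244.8]
tcp_rot: [3.141, 0.002, 1.572]
ft_force: [1.0, -0.0, -2.3]
opening: 0.123
grip_force: 30.0
```

Request:
jog_arm(targets=[{"slide": [0, 0, 0], "turn": [0, 0, 0], "claw": 0}, {"slide": [0, 0, 0], "turn": [0, 0, 0], "claw": 0}])

```text
t: 45.1
eef_pos: [470.3, 27.8, 244.4]
tcp_rot: [3.141, 0.002, 1.571]
ft_force: [0.9, 0.2, -1.9]
opening: 0.125
grip_force: 30.0
```

```bash
python3 m.py; python3 - <<'E'
from h import *
t=cam('top');print([(q,round(d['conf'],2),d['xy']) for q in ('return_case','cartridge_a','drink_can','jam_jar','snack_packet','cover') for d in look_for(q,'top')[:3]])
E
```

```text
45.1 [470.3  27.8 244.4] [3.141e+00 2.000e-03 1.571e+00] [ 0.9  0.2 -1.9] 0.12539605947999766
[60, 66, 99, 132, 77, 72, 71, 71, 72, 75, 100, 105, 102, 103, 102, 103, 102, 102, 101, 101] [48, 51, 58, 122, 130, 72, 72, 73, 71, 73, 93, 105, 102, 101, 102, 102, 102, 102, 102, 102]
473.04 103.73 -7.76 0.99 -0.814
recesses [[428.9, 82.3], [435.7, 132.3], [509.2, 71.3], [516.0, 121.4]]
[('return_case', 0.17, [432.0, 227.1]), ('cartridge_a', 0.41, [246.1, 209.1]), ('drink_can', 0.87, [132.5, 248.4]), ('drink_can', 0.18, [187.0, 210.6]), ('jam_jar', 0.71, [429.4, 226.0]), ('snack_packet', 0.96, [390.6, 235.2]), ('snack_packet', 0.4, [331.8, 235.3]), ('cover', 0.8, [333.3, 233.7])]
```

Case unmoved and everything else in place. Recess 1: TCP to (435.4,132.3).

Request:
jog_arm(targets=[{"slide": [-17, 52, 0], "turn": [0, 0, -4], "claw": 0}, {"slide": [-17, 52, -20], "turn": [0, 0, -3.7], "claw": 0}, {"slide": [0, 0, -50], "turn": [0, 0, 0], "claw": 0}, {"slide": [0, 0, -50], "turn": [0, 0, 0], "claw": 0}, {"slide": [0, 0, -28], "turn": [0, 0, 0], "claw": 0}])

```text
t: 46.12
eef_pos: [435.4, 132.1, 94.0]
tcp_rot: [-3.14, 0.003, 1.438]
ft_force: [-0.1, 0.5, -2.0]
opening: 0.122
grip_force: 30.0
```

Request:
jog_arm(targets=[{"slide": [0, 0, 0], "turn": [0, 0, 0], "claw": 0}, {"slide": [0, 0, 0], "turn": [0, 0, 0], "claw": 0}])

```text
t: 46.38
eef_pos: [437.0, 131.9, 96.9]
tcp_rot: [3.14, 0.002, 1.437]
ft_force: [-0.4, 0.5, -0.3]
opening: 0.125
grip_force: 30.0
```

Request:
jog_arm(targets=[{"slide": [-1.3, 0.6, -8], "turn": [0, 0, 0], "claw": 0}, {"slide": [0, 0, -6], "turn": [0, 0, 0], "claw": 0}, {"slide": [0, 0, -4], "turn": [0, 0, 0], "claw": 0}, {"slide": [0, 0, 0], "turn": [0, 0, 0], "claw": 0}])

```text
t: 46.88
eef_pos: [435.3, 132.6, 78.4]
tcp_rot: [3.141, 0.002, 1.437]
ft_force: [-1.8, 1.8, 8.5]
opening: 0.121
grip_force: 30.0
```

Request:
jog_arm(targets=[{"slide": [0, 0, -2], "turn": [0, 0, 0], "claw": 0}, {"slide": [0, 0, -2], "turn": [0, 0, 0], "claw": 0}, {"slide": [0, 0, 0], "turn": [0, 0, 0], "claw": 0}])

```text
t: 47.25
eef_pos: [436.5, 133.5, 76.2]
tcp_rot: [3.137, -0.0, 1.437]
ft_force: [-6.2, 9.4, 33.8]
opening: 0.124
grip_force: 30.2
```

Request:
jog_arm(targets=[{"slide": [0, 0, -2], "turn": [0, 0, 0], "claw": 0}, {"slide": [0, 0, -2], "turn": [0, 0, 0], "claw": 0}, {"slide": [0, 0, 0], "turn": [0, 0, 0], "claw": 0}])

```text
t: 47.62
eef_pos: [435.8, 132.9, 70.5]
tcp_rot: [3.139, 0.001, 1.437]
ft_force: [0.4, 4.6, 0.4]
opening: 0.125
grip_force: 30.0
```

It caught the rim briefly, then dropped in. Continuing.

Request:
jog_arm(targets=[{"slide": [0, 0, -2], "turn": [0, 0, 0], "claw": 0}, {"slide": [0, 0, -2], "turn": [0, 0, 0], "claw": 0}, {"slide": [0, 0, 0], "turn": [0, 0, 0], "claw": 0}])

```text
t: 48.0
eef_pos: [435.6, 132.5, 65.9]
tcp_rot: [3.141, 0.002, 1.437]
ft_force: [2.4, 3.5, 3.0]
opening: 0.117
grip_force: 30.0
```

Request:
jog_arm(targets=[{"slide": [0, 0, -2], "turn": [0, 0, 0], "claw": 0}, {"slide": [0, 0, -1], "turn": [0, 0, 0], "claw": 0}, {"slide": [0, 0, 0], "turn": [0, 0, 0], "claw": 0}])

```text
t: 48.38
eef_pos: [435.3, 132.4, 62.9]
tcp_rot: [3.141, 0.002, 1.437]
ft_force: [1.4, 3.9, 0.8]
opening: 0.124
grip_force: 30.0
```

Request:
jog_arm(targets=[{"slide": [0, 0, -1.5], "turn": [0, 0, 0], "claw": 0}, {"slide": [0, 0, 0], "turn": [0, 0, 0], "claw": 0}])

```text
t: 48.62
eef_pos: [435.2, 132.3, 61.4]
tcp_rot: [3.141, 0.002, 1.437]
ft_force: [2.0, 3.3, 2.3]
opening: 0.124
grip_force: 30.0
```

Request:
jog_arm(targets=[{"slide": [0, 0, -1], "turn": [0, 0, 0], "claw": 0}, {"slide": [0, 0, 0], "turn": [0, 0, 0], "claw": 0}])

```text
t: 48.88
eef_pos: [435.3, 132.1, 61.1]
tcp_rot: [3.141, 0.002, 1.437]
ft_force: [-0.7, 0.9, 16.5]
opening: 0.124
grip_force: 30.0
```

Request:
jog_arm(targets=[{"slide": [0, 0, -1], "turn": [0, 0, 0], "claw": 0}, {"slide": [0, 0, 0], "turn": [0, 0, 0], "claw": 0}])

```text
t: 49.12
eef_pos: [435.4, 132.0, 60.9]
tcp_rot: [3.14, 0.002, 1.437]
ft_force: [-3.4, -2.1, 30.2]
opening: 0.123
grip_force: 30.0
```

Request:
jog_arm(targets=[{"slide": [0, 0, 0], "turn": [0, 0, 0], "claw": 32}, {"slide": [0, 0, 0], "turn": [0, 0, 0], "claw": 32}, {"slide": [0, 0, 0], "turn": [0, 0, 0], "claw": 32}, {"slide": [0, 0, 35], "turn": [0, 0, 0], "claw": 30}, {"slide": [0, 0, 0], "turn": [0, 0, 0], "claw": 0}])

```text
t: 49.75
eef_pos: [435.8, 132.4, 95.7]
tcp_rot: [3.139, 0.002, 1.437]
ft_force: [-0.0, -0.0, -0.5]
opening: 0.239
grip_force: 0.0
```

Request:
jog_arm(targets=[{"slide": [0, 0, 0], "turn": [0, 0, 0], "claw": 0}, {"slide": [0, 0, 0], "turn": [0, 0, 0], "claw": 0}, {"slide": [0, 0, 0], "turn": [0, 0, 0], "claw": 0}])

```text
t: 50.12
eef_pos: [434.7, 132.3, 93.9]
tcp_rot: [-3.141, 0.003, 1.437]
ft_force: [0.2, -0.9, -0.1]
opening: 0.007
grip_force: 0.0
```

Checking the seating height: closed fingers down on the handle top (should meet at z≈73.5).

Request:
jog_arm(targets=[{"slide": [0, 0, -8], "turn": [0, 0, 0], "claw": 0}, {"slide": [0, 0, -6], "turn": [0, 0, 0], "claw": 0}, {"slide": [0, 0, -3], "turn": [0, 0, 0], "claw": 0}, {"slide": [0, 0, 0], "turn": [0, 0, 0], "claw": 0}])

```text
t: 50.62
eef_pos: [434.9, 132.3, 77.1]
tcp_rot: [-3.141, 0.002, 1.437]
ft_force: [-0.2, 0.1, 0.5]
opening: 0.005
grip_force: 0.0
```

Request:
jog_arm(targets=[{"slide": [0, 0, -2], "turn": [0, 0, 0], "claw": 0}, {"slide": [0, 0, 0], "turn": [0, 0, 0], "claw": 0}])

```text
t: 50.88
eef_pos: [435.0, 132.3, 75.4]
tcp_rot: [3.141, 0.002, 1.437]
ft_force: [-0.1, -0.6, -0.3]
opening: 0.0
grip_force: 0.0
```

Request:
jog_arm(targets=[{"slide": [0, 0, -1.5], "turn": [0, 0, 0], "claw": 0}, {"slide": [0, 0, 0], "turn": [0, 0, 0], "claw": 0}])

```text
t: 51.12
eef_pos: [435.1, 132.3, 74.1]
tcp_rot: [3.141, 0.002, 1.437]
ft_force: [-0.6, -1.4, 3.4]
opening: 0.002
grip_force: 1.2
```

Request:
jog_arm(targets=[{"slide": [0, 0, -1.5], "turn": [0, 0, 0], "claw": 0}, {"slide": [0, 0, 0], "turn": [0, 0, 0], "claw": 0}])

```text
t: 51.38
eef_pos: [435.3, 132.0, 73.7]
tcp_rot: [3.14, 0.003, 1.437]
ft_force: [-5.1, -5.1, 23.5]
opening: 0.004
grip_force: 11.5
```

Request:
jog_arm(targets=[{"slide": [0, 0, 40], "turn": [0, 0, 0], "claw": 0}, {"slide": [5, -20, 55], "turn": [0, 0, 0], "claw": 0}, {"slide": [10, -40, 40], "turn": [0, 0, 0], "claw": 0}, {"slide": [10, -40, 40], "turn": [0, 0, 4], "claw": 0}, {"slide": [0, 0, 0], "turn": [0, 0, 3.6], "claw": 0}])

```text
t: 52.0
eef_pos: [461.6, 30.3, 250.0]
tcp_rot: [3.136, 0.003, 1.569]
ft_force: [-0.3, 0.9, -1.0]
opening: 0.002
grip_force: 0.0
```

```bash
python3 - <<'E'
from h import *
s=state();print(s['eef_pos'],s['tcp_rot'],s['ft_force'])
c=cam('wrist','f1.png')
print('case',casefit(c))
for st,b,ce in blues(c,0,240,amin=40): print(st,[ray(c,q,106)[:2].round(1).tolist() for q in b],ray(c,ce,106)[:2].round(1))
print([(round(d['conf'],2),np.round(d['xy']),ray(c,d['xy'],80)[:2].round()) for d in look_for('cartridge_a','wrist')])
t=cam('top');print([(q,round(d['conf'],2),np.round(d['xy'],1)) for q in ('drink_can','jam_jar','snack_packet','cover','cartridge_a') for d in look_for(q,'top')[:4]])
E
```

```text
[461.59136424  30.2945709  250.04091612] [3.13618930e+00 2.82355661e-03 1.56906857e+00] [-0.26127428  0.92108246 -0.98716297]
case (array([472.72, 103.86,  -8.11,   0.98]), np.float64(-0.807))
[287   0  49   8 167] [[474.1, 198.2], [516.6, 198.2], [516.9, 192.6], [474.2, 192.6]] [495.4 195.4]
[239  57  16  40 491] [[428.8, 117.7], [433.2, 151.6], [445.0, 150.5], [440.9, 116.6]] [437.  134.4]
[319  72  22  37 498] [[504.1, 107.4], [510.3, 140.6], [524.4, 137.8], [518.5, 104.5]] [514.4 122.8]
[311 126  19  36 439] [[498.5, 56.5], [503.3, 89.8], [516.5, 87.6], [512.0, 54.2]] [507.6  72.2]
[(0.83, array([250.,  83.]), array([438., 130.])), (0.69, array([317., 135.]), array([507.,  79.])), (0.58, array([315.,  89.]), array([504., 124.]))]
[('drink_can', 0.74, array([133.2, 249.8])), ('jam_jar', 0.86, array([429.7, 226. ])), ('jam_jar', 0.46, array([189.3, 213.4])), ('jam_jar', 0.26, array([392.4, 232.4])), ('jam_jar', 0.16, array([246.2, 210.4])), ('snack_packet', 0.7, array([390.9, 233.7])), ('cover', 0.89, array([332.8, 234.7])), ('cartridge_a', 0.53, array([244.3, 208.1]))]
```

All three handles sit over their recesses at the right spacing, and the bystanders are in place. Handing in.

```bash
python3 -c "
from cell import *
print(job_done())"
```

```text
the job is handed in; nothing more can be done
None
```

I handed the job in, and no verdict came back. By my own checks, the cover popped up, was unhooked and lies flat on the worktop; all three cartridges present (the +y post was empty) are pressed to the bottom of recesses 1, 2 and 3; and the drink can, jar and snack packet have not moved.

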